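Fit the packs in the signal battery box

ROBOT

A 7-joint arm with a two-finger parallel gripper is mounted at the origin on a cart in front of the work surface, level with it; the furniture and walls round the work are solid. World frame = base frame: x ahead of the robot, y to its left, z up, the work surface at z = 0. Lengths are in mm, angles in rad, forces in N, time in s.
With the tool pointing down it reaches from about 400 to 875 mm from the base axis. Payload 4.4 kg.
Tool frame: the origin (TCP) lies at the very end of the fingers, on their centre line; the grasp point (between the pads) lies 19 mm behind it; z points along the fingers, y is the line along which they close (so a half turn about z gives the same grasp; the last joint's range is limited). The gripper opens to 85 mm and grips with 20 to 120 N. Pads are 22 mm wide; open, the fingers measure 114 mm over their backs; the gripper's body (76 mm by 85 mm) begins 54 mm behind the grasp point. The pads swing forward as they close: fully open they stand 13 mm farther back than shut.
Start: joints at [-1.193, 0.628, 0.038, 1.517, -0.027, 0.996, -0.02], TCP at [279.073, 587.057, 231.313] pointing down, gripper open.
Joint ranges: [-3.06, 3.06], [-0.37, 2.12], [-1.25, 1.32], [0.18, 2.47], [-1.1, 4.24], [0.23, 1.98], [-2.94, 2.94]. Speed limits (rad/s): [2.57, 2.57, 3.14, 3.14, 3.14, 3.14, 3.14].

INTERFACE

Orientations are given as [roll, pitch, yaw] about the fixed x, y, z axes, in that order (R = Rz(yaw) Ry(pitch) Rx(roll)).
In Python, from cell import sensors, get_image, camera_params, order gives the robot as it stands.
- The arm moves only by the shell command python3 -m inch 'ROWS' [OPENING]. ROWS is JSON, a list that holds one entry, the list of rows, each a list of 4 numbers: the shift along the tool's x, y, z in cm, then the turn about the tool's z in degrees. A call has 1 to 8 rows; each row is the pose to reach, as a shift and turn from the pose commanded when the call began, along the tool's axes at that moment; what a row does not reach only later rows make up. A row lasts 1/12 s, in which the tool goes at most 41.7 mm and 7.16 degrees, less where a joint would pass 70% of its speed; a pose out of reach is approached as far as the arm can. A call with a gripper value outside its range is refused whole. OPENING is the finger opening in cm, from 0 to 8.54, set as the call begins (- or left out, the last holds). The fingers move at their own pace and stop on an object; the grip force is fixed at half the most. Time passes only in rows, so rows that repeat a pose let the fingers close. It gives the time, the measured TCP pose, the force, the opening and the grip force at its end, in the units of the state.
- sensors.read_state(): the state, without advancing time (a new reading comes with each control period).
- get_image(name): name is "side" or "top" or "wrist"; returns the picture (384x512x3 uint8, blue, green, red); there is no depth.
- camera_params(name): a dict with "mtx" (3x3 intrinsics, pixels), "D" ([k1, k2, p1, p2, k3] as OpenCV has them; the pictures are not rectified), "rvec" (rotation vector, rad) and "tvec" (3), from world to camera coordinates, as OpenCV has them. Camera axes: x right, y down, z forward; pixel columns grow to the right and rows downward; lengths in mm; the calibration is good to about 2 mm. A picture is of the moment at which its call begins: read the wrist's pose just before it. camera_params takes no time and is no camera call; for the wrist camera it gives the pose at the moment of the call.
- order.finish_job(): hands the job in; it is judged then, once.
The state is a dict: "clock": time; "qpos": joint angles; "qd": joint speeds; "tau": joint torques, N m; "eef_pos": TCP position; "tool_rot": TCP orientation; "force": force on the tool from outside, world axes, zero at the start; "torque": the same for the moment, N m; "width": finger opening in mm; "gripper_force": force on a finger pad.
Only numpy, scipy, OpenCV 4.12 (cv2) and the standard library are available. Lean on these libraries where they do the work, as an engineer would, in place of code of your own. Each camera call takes 0.05 s, during which the arm holds its last target. There are 200 camera calls.

TASK

Put the signal battery box back into service: with the flat-bladed key from the rack open the slotted quarter-turn fastener, take the cover off, and lay every battery pack that is on the bench flat in a bay of its own, its brass contacts towards the brass strips. Fit the cover again and lock it fully with the key, and only then press the reset plunger fully down to its stop and let it spring back; finish with the key hanging in the rack as you found it, and leave the other key and everything else on the bench where they are.

Things in the scene. Friction and masses are not known exactly. Their poses are not given: they have to be found in the camera images.
- battery_box: Black battery box, fixed to the bench. Origin: centre of its underside; z up, long side along y. On a 76 x 186 x 4 mm base plate a tray (54 x 166 mm outside, walls 3 mm, tops 11 mm above the origin) has four open bays, each 48 (x) by 27 mm (y), floor at 4 mm, centres at x = 0, y = -66.5, -36.5, 36.5, 66.5 mm. Brass strips at each bay's +x end. A seated pack's centre is 11.5 mm above the origin.
- bridges (a point): In the middle of the box, between the inner bays: the point between two steel keeper bridges, at their top height (26 mm above the box's origin; undersides 22 mm). They run along the box's x at y = -13 and +13 mm, 44 mm long; the cover's cam passes down the 19 mm gap between them and locks beneath them.
- cover: Grey cap-shaped cover, 66 x 178 x 29 mm, 90 g, loose; locked on at the start. Origin: centre of its lower edge plane, z up, long side along y. Open below, skirt inside 61 x 173 mm. Fitted (either way round) it goes round the tray with 3.5 mm of play and stands on the base plate: origin 4 mm above the box's origin. Lifted by the fastener's head; stands level on a flat surface too.
- fastener (a joint): Captive steel quarter-turn fastener in the middle of the cover, about the cover's z. 0 rad = locked (slot and cam along the cover's long side, y), 1.57 = open (slot and cam along the cover's x). From above it opens anticlockwise and locks clockwise, with a stop at each end and about 0.04 N m of friction; it stays where it is left.
- slot (a point): Middle of the slot's mouth on top of the fastener's round head, 41 mm above the cover's origin. The head is 26 mm across; its cheeks stand 8.5 mm high on a 31 mm flange whose top is 4 mm above the cover. The slot runs right across, 5.4 mm wide, about 8 mm deep, along this point's y axis, which turns with the fastener.
- plunger (a joint): Sprung reset plunger in a black pod (36 x 32 mm, 30 mm high, centred at x = 0, y = -111 mm of the box, on a 44 mm wide foot that ends at y = -137 mm): 0 = up, grows downward to 0.009 m at its stop; springs back when let go. About 3 N at first, 9 N at the stop.
- plunger_top (a point): Centre of the top face of the plunger's black cap (21 mm across), 46 mm above the box's origin when up; moves with the plunger. Pressed straight down.
- slot_key_center (a point): Key for the fastener, 60 g, hanging upright in the rack: centre of its flat black T-handle, 46 (x) by 12 (y) by 26 mm high (z, up). Below it a 9 mm shaft, then a flat steel blade 20 mm wide (x), 3 mm thick (y), 18 mm long; the blade's square lower edge is 51 mm below this point. Taken by the handle across its 12 mm.
- hex_key_center (a point): Handle centre of the other key in the rack: a round black bar 66 mm long (x) and 14 mm thick, with a 10 mm six-sided rod below instead of a blade. Not needed; leave it hanging.
- free_strip (a point): Middle of a bare strip of bench between the cutting mat and the tracks, at bench height, about 180 mm along x by 90 mm along y: room to set the cover down.
- rack_rails (a point): Key rack, fixed: two steel rails 8 mm thick along y at x = -18 and 18 mm, 28 mm clear between; this point is midway between them and along them, at the height of their tops (54 mm above the bench). Usable from y = -50 to 50 mm. A key hangs blade down in the gap, handle across both rails along x, its centre 13 mm above this point; lifted straight out and put straight in.
- pack_1_center (a point): A rechargeable battery pack, 40 x 21 x 15 mm (x, y, z), 35 g, white with a black band round its -x end: its centre, half-way up. Two brass contacts are at its +x end. Lies flat; easily taken across its 40 mm length. Starts on the front part of the mat. Absent in some runs.
- pack_1_contacts (a point): The middle of pack 1's contact end face (20 mm from its centre along its +x).
- pack_2_center (a point): A rechargeable battery pack, 40 x 21 x 15 mm (x, y, z), 35 g, white with a black band round its -x end: its centre, half-way up. Two brass contacts are at its +x end. Lies flat; easily taken across its 40 mm length. Starts on the front part of the mat. Absent in some runs.
- pack_2_contacts (a point): The middle of pack 2's contact end face (20 mm from its centre along its +x).
- pack_3_center (a point): A rechargeable battery pack, 40 x 21 x 15 mm (x, y, z), 35 g, white with a black band round its -x end: its centre, half-way up. Two brass contacts are at its +x end. Lies flat; easily taken across its 40 mm length. Starts on the front part of the mat. Absent in some runs.
- pack_3_contacts (a point): The middle of pack 3's contact end face (20 mm from its centre along its +x).
- pack_4_center (a point): A rechargeable battery pack, 40 x 21 x 15 mm (x, y, z), 35 g, white with a black band round its -x end: its centre, half-way up. Two brass contacts are at its +x end. Lies flat; easily taken across its 40 mm length. Starts on the front part of the mat. Absent in some runs.
- pack_4_contacts (a point): The middle of pack 4's contact end face (20 mm from its centre along its +x).
- paint_tin: Small paint tin, 33 mm across, 28 mm high; bystander. Origin at the centre of its underside.
- glue_bottle: Glue bottle, 33 mm across, 84 mm high; bystander. Origin at the centre of its underside.
- track_rubber: Brown track rubber, 24 x 60 x 18 mm; bystander. Origin at the centre of its underside.
- tank_wagon: White tank wagon, 220 x 36 x 53 mm; bystander. Origin at the centre of its underside.
- blue_car: Pale blue model car, 56 x 21 x 15 mm; bystander. Origin at the centre of its underside.

How it is judged (in metres and radians):
On the way, in this order (a step that is already met when the one before it is completed fails the run):
1. The fastener is turned open with the slot key's blade (value of joint fastener above 1.25 rad and contact force between slot_key and cover above 0.05 N and x of cover in the frame of battery_box between -0.005 and 0.005 m and y of cover in the frame of battery_box between -0.005 and 0.005 m and z of cover in the frame of battery_box between 0.001 and 0.007 m and angle between cover's own z axis and vertical below 0.04 rad), for 0.1 s.
2. The cover is off and every pack lies in a bay of its own, contacts towards the brass strips (distance between cover and battery_box above 0.04 m and x of pack_1_center in the frame of battery_box between -0.006 and 0.006 m and z of pack_1_center in the frame of battery_box between 0.0085 and 0.0145 m and (y of pack_1_center in the frame of battery_box between -0.0715 and -0.0615 m or y of pack_1_center in the frame of battery_box between -0.0415 and -0.0315 m or y of pack_1_center in the frame of battery_box between 0.0315 and 0.0415 m or y of pack_1_center in the frame of battery_box between 0.0615 and 0.0715 m) and x of each of pack_1_contacts, pack_2_contacts, pack_3_contacts, pack_4_contacts in the frame of battery_box above 0.013 m and x of pack_2_center in the frame of battery_box between -0.006 and 0.006 m and z of pack_2_center in the frame of battery_box between 0.0085 and 0.0145 m and (y of pack_2_center in the frame of battery_box between -0.0715 and -0.0615 m or y of pack_2_center in the frame of battery_box between -0.0415 and -0.0315 m or y of pack_2_center in the frame of battery_box between 0.0315 and 0.0415 m or y of pack_2_center in the frame of battery_box between 0.0615 and 0.0715 m) and x of pack_3_center in the frame of battery_box between -0.006 and 0.006 m and z of pack_3_center in the frame of battery_box between 0.0085 and 0.0145 m and (y of pack_3_center in the frame of battery_box between -0.0715 and -0.0615 m or y of pack_3_center in the frame of battery_box between -0.0415 and -0.0315 m or y of pack_3_center in the frame of battery_box between 0.0315 and 0.0415 m or y of pack_3_center in the frame of battery_box between 0.0615 and 0.0715 m) and x of pack_4_center in the frame of battery_box between -0.006 and 0.006 m and z of pack_4_center in the frame of battery_box between 0.0085 and 0.0145 m and (y of pack_4_center in the frame of battery_box between -0.0715 and -0.0615 m or y of pack_4_center in the frame of battery_box between -0.0415 and -0.0315 m or y of pack_4_center in the frame of battery_box between 0.0315 and 0.0415 m or y of pack_4_center in the frame of battery_box between 0.0615 and 0.0715 m)), for 0.2 s.
3. The cover is on again over the packs and the fastener is turned to locked with the slot key's blade (value of joint fastener below 0.25 rad and contact force between slot_key and cover above 0.05 N and x of cover in the frame of battery_box between -0.005 and 0.005 m and y of cover in the frame of battery_box between -0.005 and 0.005 m and z of cover in the frame of battery_box between 0.001 and 0.007 m and angle between cover's own z axis and vertical below 0.04 rad and x of pack_1_center in the frame of battery_box between -0.006 and 0.006 m and z of pack_1_center in the frame of battery_box between 0.0085 and 0.0145 m and (y of pack_1_center in the frame of battery_box between -0.0715 and -0.0615 m or y of pack_1_center in the frame of battery_box between -0.0415 and -0.0315 m or y of pack_1_center in the frame of battery_box between 0.0315 and 0.0415 m or y of pack_1_center in the frame of battery_box between 0.0615 and 0.0715 m) and x of each of pack_1_contacts, pack_2_contacts, pack_3_contacts, pack_4_contacts in the frame of battery_box above 0.013 m and x of pack_2_center in the frame of battery_box between -0.006 and 0.006 m and z of pack_2_center in the frame of battery_box between 0.0085 and 0.0145 m and (y of pack_2_center in the frame of battery_box between -0.0715 and -0.0615 m or y of pack_2_center in the frame of battery_box between -0.0415 and -0.0315 m or y of pack_2_center in the frame of battery_box between 0.0315 and 0.0415 m or y of pack_2_center in the frame of battery_box between 0.0615 and 0.0715 m) and x of pack_3_center in the frame of battery_box between -0.006 and 0.006 m and z of pack_3_center in the frame of battery_box between 0.0085 and 0.0145 m and (y of pack_3_center in the frame of battery_box between -0.0715 and -0.0615 m or y of pack_3_center in the frame of battery_box between -0.0415 and -0.0315 m or y of pack_3_center in the frame of battery_box between 0.0315 and 0.0415 m or y of pack_3_center in the frame of battery_box between 0.0615 and 0.0715 m) and x of pack_4_center in the frame of battery_box between -0.006 and 0.006 m and z of pack_4_center in the frame of battery_box between 0.0085 and 0.0145 m and (y of pack_4_center in the frame of battery_box between -0.0715 and -0.0615 m or y of pack_4_center in the frame of battery_box between -0.0415 and -0.0315 m or y of pack_4_center in the frame of battery_box between 0.0315 and 0.0415 m or y of pack_4_center in the frame of battery_box between 0.0615 and 0.0715 m)), for 0.1 s.
4. With the cover locked, the plunger is pressed to its stop (value of joint plunger above 0.0078 m and value of joint fastener below 0.25 rad and x of cover in the frame of battery_box between -0.005 and 0.005 m and y of cover in the frame of battery_box between -0.005 and 0.005 m and z of cover in the frame of battery_box between 0.001 and 0.007 m and angle between cover's own z axis and vertical below 0.04 rad), for 0.1 s.
At the end, for the whole second after the job is handed in: Each pack present lies within 6 mm of a bay's seat, contacts to the strips; the cover stands level on the base plate within 5 mm; the fastener is within 0.25 rad of locked; the plunger is up; the slot key hangs at rest, upright, its handle across both rails (x of pack_1_center in the frame of battery_box between -0.006 and 0.006 m and z of pack_1_center in the frame of battery_box between 0.0085 and 0.0145 m and (y of pack_1_center in the frame of battery_box between -0.0715 and -0.0615 m or y of pack_1_center in the frame of battery_box between -0.0415 and -0.0315 m or y of pack_1_center in the frame of battery_box between 0.0315 and 0.0415 m or y of pack_1_center in the frame of battery_box between 0.0615 and 0.0715 m) and x of each of pack_1_contacts, pack_2_contacts, pack_3_contacts, pack_4_contacts in the frame of battery_box above 0.013 m and x of pack_2_center in the frame of battery_box between -0.006 and 0.006 m and z of pack_2_center in the frame of battery_box between 0.0085 and 0.0145 m and (y of pack_2_center in the frame of battery_box between -0.0715 and -0.0615 m or y of pack_2_center in the frame of battery_box between -0.0415 and -0.0315 m or y of pack_2_center in the frame of battery_box between 0.0315 and 0.0415 m or y of pack_2_center in the frame of battery_box between 0.0615 and 0.0715 m) and x of pack_3_center in the frame of battery_box between -0.006 and 0.006 m and z of pack_3_center in the frame of battery_box between 0.0085 and 0.0145 m and (y of pack_3_center in the frame of battery_box between -0.0715 and -0.0615 m or y of pack_3_center in the frame of battery_box between -0.0415 and -0.0315 m or y of pack_3_center in the frame of battery_box between 0.0315 and 0.0415 m or y of pack_3_center in the frame of battery_box between 0.0615 and 0.0715 m) and x of pack_4_center in the frame of battery_box between -0.006 and 0.006 m and z of pack_4_center in the frame of battery_box between 0.0085 and 0.0145 m and (y of pack_4_center in the frame of battery_box between -0.0715 and -0.0615 m or y of pack_4_center in the frame of battery_box between -0.0415 and -0.0315 m or y of pack_4_center in the frame of battery_box between 0.0315 and 0.0415 m or y of pack_4_center in the frame of battery_box between 0.0615 and 0.0715 m) and x of cover in the frame of battery_box between -0.005 and 0.005 m and y of cover in the frame of battery_box between -0.005 and 0.005 m and z of cover in the frame of battery_box between 0.001 and 0.007 m and angle between cover's own z axis and vertical below 0.04 rad and value of joint fastener below 0.25 rad and value of joint plunger below 0.0015 m and linear speed of each of slot_key, cover below 0.02 m/s and x of slot_key_center in the frame of rack_rails between -0.012 and 0.012 m and y of slot_key_center in the frame of rack_rails between -0.056 and 0.056 m and z of slot_key_center in the frame of rack_rails between 0.008 and 0.019 m and angle between slot_key_center's own z axis and vertical below 0.2 rad); the robot touches nothing.
It fails at once if The other key or a bystander is moved by more than 30 mm (distance of any of paint_tin, glue_bottle, track_rubber, tank_wagon, blue_car, hex_key_center from where it was at the start of the episode above 0.03 m).
It fails at once if The plunger is pressed to its stop while the cover is off or not locked (value of joint plunger above 0.0078 m and not (value of joint fastener below 0.25 rad and x of cover in the frame of battery_box between -0.005 and 0.005 m and y of cover in the frame of battery_box between -0.005 and 0.005 m and z of cover in the frame of battery_box between 0.001 and 0.007 m and angle between cover's own z axis and vertical below 0.04 rad)).
Of pack_1, pack_2, pack_3, pack_4 only 2 to 4 are there at a start; the rules pass over those that are not, and their reading is None.
At some moment in a run one of pack_1, pack_2, pack_3, pack_4 may be knocked a few centimetres aside while the robot is not near it.
It also fails if it takes over 210 s, if anything falls off the work surface, if the arm or the gripper's body presses on something with over 40 N, if the wrist force passes 120 N, or if a joint passes its speed limit or range.

## Working session

There is one attempt and no reset: what is moved stays moved. The work goes in short steps, Python scripts to look and compute and a shell command to move; the robot and the scene stay as the last step left them, time stands still between calls to the robot, and variables do not carry over. Pictures are saved under pics/ and viewed, at most 14 in all, crops included, and the job is handed in when it is done.

```bash
ls; mkdir -p pics; cat > h.py <<'E'
import cv2, numpy as np
from cell import sensors, get_image, camera_params
from scipy.spatial.transform import Rotation as R
def cam(n):
    p=camera_params(n); return np.array(p["mtx"],float),np.array(p["D"],float),cv2.Rodrigues(np.array(p["rvec"],float))[0],np.array(p["tvec"],float).ravel()
def ray(c,uv):
    K,D,Rm,t=c
    n=cv2.undistortPoints(np.array(uv,float).reshape(-1,1,2),K,D).reshape(-1,2)
    d=np.c_[n,np.ones(len(n))]@Rm
    return -Rm.T@t,d
def plane(c,uv,z):
    o,d=ray(c,uv); return o+d*((z-o[2])/d[:,2])[:,None]
def proj(c,P):
    K,D,Rm,t=c
    return cv2.projectPoints(np.array(P,float).reshape(-1,3),cv2.Rodrigues(Rm)[0],t,K,D)[0].reshape(-1,2)
def pose():
    s=sensors.read_state(); return np.array(s["eef_pos"]),R.from_euler('xyz',s["tool_rot"]).as_matrix(),s
def go(target,yaw=None):
    "tool-frame shift in cm and turn deg to reach world target(mm)"
    p,M,s=pose()
    d=M.T@(np.array(target,float)-p)/10
    y=np.degrees(np.arctan2(M[1,1],M[0,1])) # direction of closing axis in world
    out=[d.round(2).tolist()]
    if yaw is not None:
        a=-(yaw-y)  # tool z down: + turn = negative world yaw
        a=(a+90)%180-90
        out.append(round(a,1))
    print("shift",out,"closing dir",round(y,1),"rot",s["tool_rot"],"t",s["clock"])
E
python3 - <<'E'
from h import *
for n in ("top","side"):
    im=get_image(n); cv2.imwrite(f"pics/{n}0.png",im); c=cam(n); print(n,(-c[2].T@c[3]).round(),c[2][2].round(2),c[0][0,0])
print(sensors.read_state())
E
```

```text
pics
top [392.  88. 948.] [ 0.17 -0.01 -0.99] 401.2531934333136
side [ 548. -601.  634.] [-0.03  0.76 -0.65] 347.0998077154435
{'clock': 0.1, 'qpos': array([-1.19284073,  0.62925995,  0.03845278,  1.51826341, -0.02701118,
        0.99628421, -0.02000774]), 'qd': array([ 7.80330148e-05, -2.67490678e-03, -1.02895585e-04, -3.49249936e-03,
       -5.15367720e-04, -1.16952704e-03,  7.93812117e-04]), 'tau': array([ 2.54639948e-03, -5.64531791e+01,  1.23015549e+00, -1.93973333e+01,
        1.12161494e-02,  5.36556967e-03, -1.31272465e-06]), 'eef_pos': array([278.80342408, 586.55785067, 230.47855704]), 'tool_rot': array([-3.13989586e+00,  1.25706616e-05,  2.69781687e+00]), 'force': array([ 0.44582265, -0.28635899,  0.57329867]), 'torque': array([-0.02070149,  0.02039996,  0.01607522]), 'gripper_force': 0.0, 'width': 85.45507047032716}
```

View pics/top0.png

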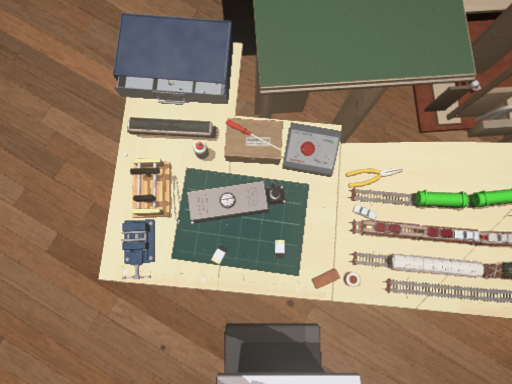

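View pics/side0.png

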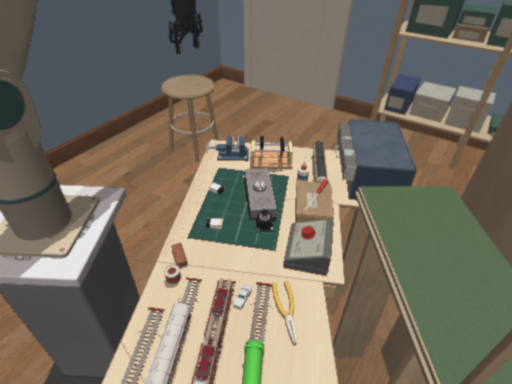

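The top view shows the box and cover at about (228,200), its head at (228,200), the plunger at (276,194), and the rack at (151,188). Two packs lie on the mat at about (219,256) and (280,248).

```bash
python3 - <<'E'
from h import *
im=cv2.imread("pics/top0.png")[140:290,110:320]
cv2.imwrite("pics/top0c.png",cv2.resize(im,None,fx=3.7,fy=3.7,interpolation=cv2.INTER_CUBIC))
c=cam("top")
print(plane(c,[(228,200)],45).round(),plane(c,[(276,194)],46).round(),plane(c,[(150,188)],70).round(),plane(c,[(219,256),(280,248)],15).round())
c=cam("wrist"); print((-c[2].T@c[3]).round(),c[2].round(2),c[0].round())
E
```

```text
[[537. 135.  45.]] [[551.  26.  46.]] [[559. 307.  70.]] [[411. 156.  15.]
 [429.  16.  15.]]
[205. 621. 373.] [[ 0.43  0.9  -0.  ]
 [ 0.86 -0.41  0.32]
 [ 0.28 -0.14 -0.95]] [[313.   0. 252.]
 [  0. 313. 194.]
 [  0.   0.   1.]]
```

View pics/top0c.png

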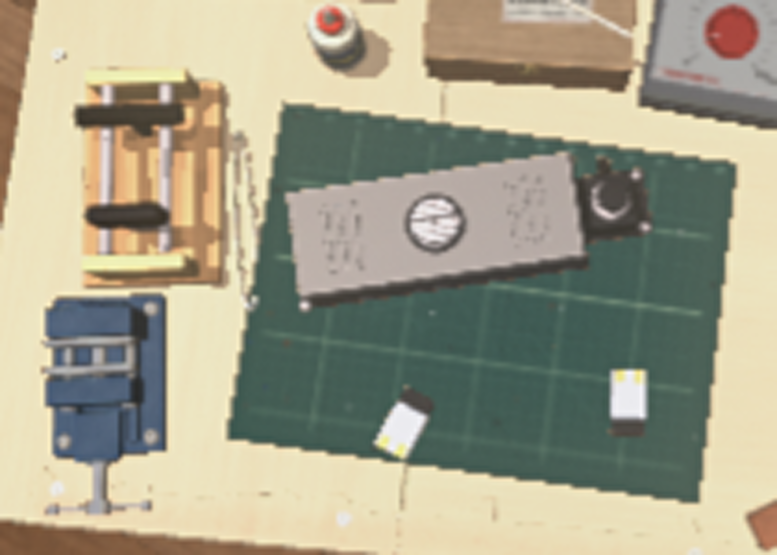

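The crop shows the long-handled key (hex) at the top of the rack and a shorter one nearer the robot, at about (144,198), probably the slot key. The brass contacts on pack A point down-left, and on pack B they point up, away from the robot. I'll look closer with the wrist camera over the rack.

```bash
python3 -m inch '[[[-36.4,-13.4,0,64.6],[-36.4,-13.4,0,64.6],[-36.4,-13.4,0,64.6],[-36.4,-13.4,0,64.6],[-36.4,-13.4,0,64.6],[-36.4,-13.4,0,64.6],[-36.4,-13.4,0,64.6],[-36.4,-13.4,0,64.6]]]'
python3 -c "
from h import *
go((550,310,230),0)"
```

```text
clock: 0.77
eef_pos: [513.0, 347.0, 231.1]
tool_rot: [-3.141, 0.0, 1.692]
force: [1.1, 0.1, -0.4]
width: 85.4
gripper_force: 0.0
shift [[-4.12, 3.23, 0.11], np.float64(6.9)] closing dir 6.9 rot [-3.14101857e+00  1.09494969e-04  1.69181097e+00] t 0.7667
```

```bash
python3 -m inch '[[[-4.1,3.2,0,6.9],[-4.1,3.2,0,6.9],[-4.1,3.2,0,6.9],[-4.1,3.2,0,6.9],[-4.1,3.2,0,6.9],[-4.1,3.2,0,6.9]]]'
python3 - <<'E'
from h import *
go((550,310,230),0)
c=cam("wrist"); im=get_image("wrist"); cv2.imwrite("pics/w1.png",im); np.savez("pics/w1.npz",*c)
print((-c[2].T@c[3]).round(1)); print(proj(c,[(559,307,67),(537,135,45)]).round(), sensors.read_state()["qpos"].round(2))
E
```

```text
clock: 1.27
eef_pos: [547.6, 314.1, 231.0]
tool_rot: [-3.14, -0.001, 1.581]
force: [0.1, 0.5, 0.2]
width: 85.4
gripper_force: 0.0
shift [[-0.41, 0.24, 0.1], np.float64(0.6)] closing dir 0.6 rot [-3.14020714e+00 -9.15167529e-04  1.58068973e+00] t 1.2667
[546.3 394.1 373.6]
[[264. 180.]
 [243. 307.]] [-0.77  0.62  0.34  1.58 -0.24  0.98 -0.34]
```

View pics/w1.png

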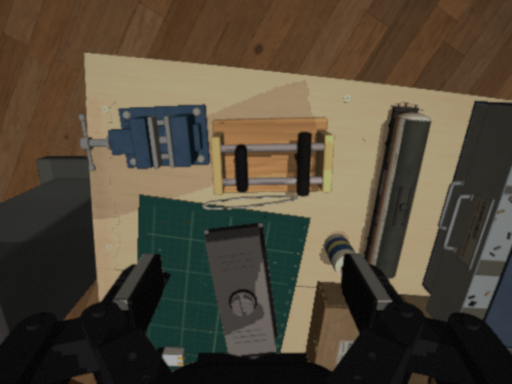

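The wrist view shows the slot key handle at about (241,168), the hex key at (304,163), the rails at rows 148 and 182, and the fastener head at about (243,303). Next I'll segment these.

```bash
cat >> h.py <<'E'
def blobs(mask,box,mina=20):
    x0,y0,x1,y1=box; m=np.zeros_like(mask); m[y0:y1,x0:x1]=mask[y0:y1,x0:x1]
    cs=cv2.findContours(m,cv2.RETR_EXTERNAL,cv2.CHAIN_APPROX_NONE)[0]
    return sorted([c for c in cs if cv2.contourArea(c)>mina],key=lambda c:-cv2.contourArea(c))
def load(n):
    z=np.load(n); return tuple(z[k] for k in z.files)
E
python3 - <<'E'
from h import *
im=cv2.imread("pics/w1.png"); c=load("pics/w1.npz"); g=im.max(2)
m=((g<45)*255).astype(np.uint8)
for b in ((230,135,256,200),(292,125,316,200)):
    for k in blobs(m,b)[:2]:
        r=cv2.minAreaRect(k); print("key",r,plane(c,cv2.boxPoints(r),80).round(1).tolist(),plane(c,[r[0]],80).round(1))
# rails: gray bright
hsv=cv2.cvtColor(im,cv2.COLOR_BGR2HSV)
m=((hsv[...,1]<45)&(g>90)*1).astype(np.uint8)*255
for k in blobs(m,(218,138,328,192),15)[:6]:
    r=cv2.minAreaRect(k); print("rail",np.round(r[0]),np.round(r[1]),round(r[2]),plane(c,[r[0]],54).round(1), plane(c,cv2.boxPoints(r),54).round().tolist())
cr=[im[110:210,200:340],im[215:355,190:330]]
cv2.imwrite("pics/w1c.png",np.hstack([cv2.resize(cr[0],(400,400*100//140),interpolation=2) if 0 else cv2.resize(cr[0],(400,286),interpolation=2),cv2.resize(cr[1][:100],(400,286),interpolation=2)]))
cv2.imwrite("pics/w1c.png",cv2.resize(im[210:360,180:330],(600,600),interpolation=2))
E
```

```text
key ((240.93109130859375, 168.00238037109375), (46.11052703857422, 11.372550964355469), 88.02507019042969) [[530.1, 344.8, 80.0], [540.8, 345.3, 80.0], [542.6, 299.8, 80.0], [531.4, 299.3, 80.0]] [[536.2 322.8  80. ]]
key ((302.5, 163.5), (61.0, 15.0), 90.0) [[586.5, 356.7, 80.0], [600.4, 356.9, 80.0], [604.4, 297.2, 80.0], [589.6, 297.0, 80.0]] [[595.1 327.9  80. ]]
rail [271. 147.] [ 6. 50.] 90 [[566.1 338.9  54. ]] [[541.0, 342.0, 54.0], [592.0, 342.0, 54.0], [592.0, 336.0, 54.0], [541.0, 336.0, 54.0]]
rail [272. 180.] [ 5. 47.] 90 [[568.7 303.3  54. ]] [[544.0, 306.0, 54.0], [594.0, 306.0, 54.0], [594.0, 301.0, 54.0], [544.0, 300.0, 54.0]]
rail [317. 146.] [ 6. 12.] 90 [[613.3 340.5  54. ]] [[607.0, 343.0, 54.0], [619.0, 344.0, 54.0], [620.0, 337.0, 54.0], [607.0, 337.0, 54.0]]
rail [228. 148.] [ 6. 14.] 90 [[522.1 337.5  54. ]] [[515.0, 340.0, 54.0], [529.0, 341.0, 54.0], [529.0, 334.0, 54.0], [515.0, 334.0, 54.0]]
rail [316. 180.] [ 6. 11.] 90 [[614.3 304.3  54. ]] [[608.0, 308.0, 54.0], [620.0, 308.0, 54.0], [620.0, 301.0, 54.0], [609.0, 301.0, 54.0]]
rail [229. 182.] [ 5. 12.] 90 [[522.6 301.7  54. ]] [[516.0, 304.0, 54.0], [529.0, 305.0, 54.0], [529.0, 299.0, 54.0], [516.0, 299.0, 54.0]]
```

View pics/w1c.png

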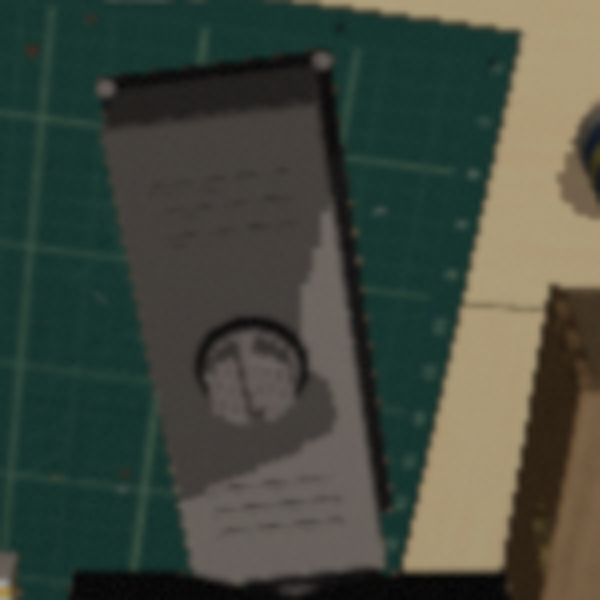

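The crop shows the head disc centred at about (242.5,304.5) in the full picture, with the slot nearly parallel to the cover's long side. I'll put the camera straight above the box, which shows the packs and plunger too.

```bash
python3 -m inch '[[[-25.4,-1.3,0,-1.4],[-25.4,-1.3,0,-1.4],[-25.4,-1.3,0,-1.4],[-25.4,-1.3,0,-1.4],[-25.4,-1.3,0,-1.4],[-25.4,-1.3,0,-1.4],[-25.4,-1.3,0,-1.4],[-25.4,-1.3,0,-1.4]]]'
python3 -m inch '[[[0,0,0,0],[0,0,0,0],[0,0,0,0]]]'
python3 - <<'E'
from h import *
c=cam("wrist"); im=get_image("wrist"); cv2.imwrite("pics/w2.png",im); np.savez("pics/w2.npz",*c)
print((-c[2].T@c[3]).round(1)); print(proj(c,[(537,135,45)]).round(), sensors.read_state()["qpos"].round(2))
E
```

```text
clock: 1.98
eef_pos: [537.5, 55.2, 231.8]
tool_rot: [3.141, 0.001, 1.597]
force: [0.9, 0.5, -0.2]
width: 85.2
gripper_force: 0.0
clock: 2.23
eef_pos: [537.7, 60.7, 231.1]
tool_rot: [-3.141, -0.001, 1.606]
force: [-0.1, 0.7, -0.1]
width: 85.4
gripper_force: 0.0
[534.3 140.6 373.8]
[[254.  96.]] [-0.39  0.49  0.34  1.83 -0.21  0.86  0.09]
```

View pics/w2.png

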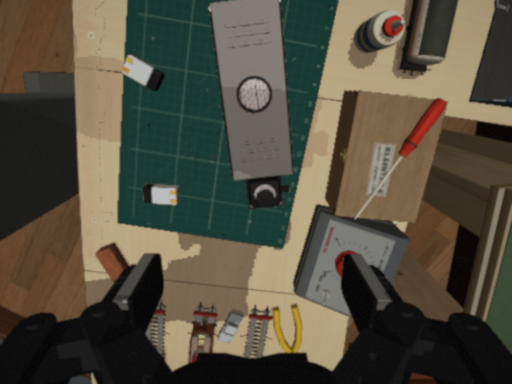

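The view shows the head at about (254,95), the plunger cap at about (265,191), and the two packs at (143,72) and (161,194). Pack A's contacts are at its left end and pack B's at its right.

```bash
python3 - <<'E'
from h import *
im=cv2.imread("pics/w2.png"); c=load("pics/w2.npz")
hsv=cv2.cvtColor(im,cv2.COLOR_BGR2HSV); g=im.max(2)
print("cover px",im[60,240],hsv[60,240],"head",hsv[100,262],"mat",hsv[150,200])
m=((hsv[...,2]>150)&(hsv[...,1]<60)).astype(np.uint8)*255
for k in blobs(m,(232,72,276,118),30)[:2]:
    k=cv2.convexHull(k); (ctr,rad)=cv2.minEnclosingCircle(k); e=cv2.fitEllipse(k); print("head",ctr,rad,e,plane(c,[ctr,e[0]],45).round(1), "diam",2*rad/313*329)
# slot line: darker pixels in disc
yy,xx=np.mgrid[0:384,0:512]
# cover: low sat greys
m=((hsv[...,1]<70)&(hsv[...,2]>70)).astype(np.uint8)*255
m=cv2.morphologyEx(m,cv2.MORPH_OPEN,np.ones((3,3)))
for k in blobs(m,(205,0,298,182),1000)[:1]:
    q=cv2.convexHull(k); r=cv2.minAreaRect(q); b=cv2.boxPoints(r); P=plane(c,b,33); print("cover",np.round(b).tolist(),P.round(1).tolist()); 
    pts=k[:,0,:].astype(float)
    for s,name in ((-1,"L"),(1,"R")):
        sel=[]
        for row in range(20,165,3):
            xs=pts[pts[:,1]==row][:,0]
            if len(xs): sel.append((xs.min() if s<0 else xs.max(),row))
        W=plane(c,sel,33); f=np.polyfit(W[:,1],W[:,0],1); print(name,"dx/dy",f[0].round(4),"x at y=135",np.polyval(f,135).round(1))
# packs
m=((hsv[...,2]>150)&(hsv[...,1]<130)).astype(np.uint8)*255
m2=((g<45)).astype(np.uint8)*255
for name,b in (("A",(110,45,175,100)),("B",(135,175,190,215))):
    mm=cv2.morphologyEx(((m>0)|(m2>0)).astype(np.uint8)*255,cv2.MORPH_OPEN,np.ones((3,3),np.uint8))
    k=blobs(mm,b,50)[0]; r=cv2.minAreaRect(k); P=plane(c,cv2.boxPoints(r),15); print(name,r,P.round(1).tolist(),"ctr",plane(c,[r[0]],15).round(1))
    for nm,q in (("white",m),("black",m2)):
        k=blobs(q,b,20)
        if k: M=cv2.moments(k[0]); print(nm,plane(c,[(M['m10']/M['m00'],M['m01']/M['m00'])],15).round(1),cv2.contourArea(k[0]))
cv2.imwrite("pics/w2c.png",np.hstack([cv2.resize(im[70:120,230:280],(400,400),interpolation=2),cv2.resize(im[165:215,240:290],(400,400),interpolation=2)]))
E
```

```text
cover px [116 123 130] [ 15  27 130] head [  8  26 149] mat [ 84 149  58]
head (253.72093200683594, 92.83721160888672) 13.896299362182617 ((253.357666015625, 92.3547592163086), (24.87023162841797, 28.111486434936523), 34.36575698852539) [[536.3 138.4  45. ]
 [535.9 138.8  45. ]] diam 29.21330664637751
cover [[207.0, 1.0], [281.0, -3.0], [292.0, 177.0], [219.0, 181.0]] [[488.6, 221.8, 33.0], [559.1, 228.3, 33.0], [583.2, 49.9, 33.0], [500.8, 41.4, 33.0]]
L dx/dy -0.1521 x at y=135 503.9
R dx/dy -0.1447 x at y=135 569.9
A ((128.45883178710938, 62.24883270263672), (47.590553283691406, 27.312572479248047), 23.42868995666504) [[371.3, 161.9, 15.0], [385.4, 187.0, 15.0], [430.8, 169.4, 15.0], [417.6, 143.5, 15.0]] ctr [[401.2 165.6  15. ]]
white [[400.8 163.1  15. ]] 774.0
black [[429.7 148.3  15. ]] 228.0
B ((163.5, 195.0), (16.0, 23.0), 90.0) [[418.2, 26.3, 15.0], [446.0, 27.3, 15.0], [445.1, 6.8, 15.0], [416.9, 5.8, 15.0]] ctr [[431.6  16.6  15. ]]
white [[430.7  16.3  15. ]] 317.0
black [[411.4  18.9  15. ]] 95.5
```

View pics/w2c.png

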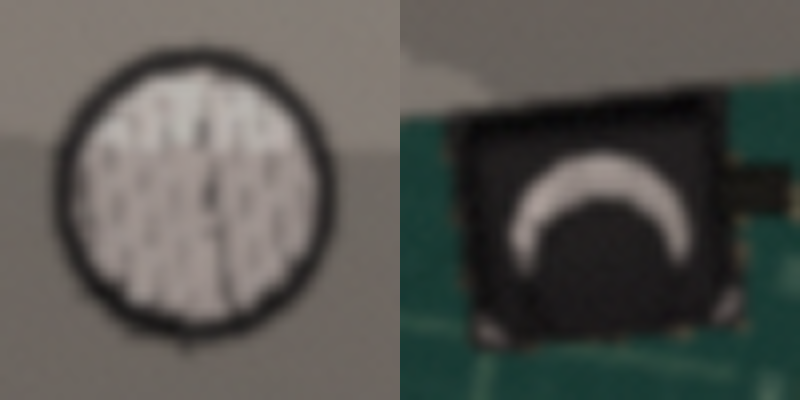

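Head at about (537,136.7), box yaw about 8.4°, plunger near (553,27). All of that agrees with the sizes given. Next I'll fetch the key at (536,321).

```bash
python3 -m inch '[[[26.0,0.7,0,0],[26.0,0.7,0,0],[26.0,0.7,0,0],[26.0,0.7,0,0],[26.0,0.7,0,0],[26.0,0.7,0,0],[26.0,0.7,0,0],[26.0,0.7,0,0]]]' 2.6
python3 -m inch '[[[0,0,3,0],[0,0,6,0],[0,0,9,0],[0,0,11,0],[0,0,11,0],[0,0,11,0],[0,0,11,0]]]'
python3 - <<'E'
from h import *
go((536,321,56),2)
c=cam("wrist"); im=get_image("wrist"); cv2.imwrite("pics/w3.png",im); np.savez("pics/w3.npz",*c)
print(plane(c,[(255,94.4)],45)); c2=load("pics/w2.npz"); print(plane(c2,[(255,94.4)],45).round(1),plane(load("pics/w1.npz"),[(242.5,304.5)],45).round(1))
E
```

```text
clock: 2.95
eef_pos: [534.3, 325.4, 230.3]
tool_rot: [-3.14, -0.003, 1.612]
force: [-0.1, 0.2, -0.8]
width: 25.9
gripper_force: 0.0
clock: 3.53
eef_pos: [537.7, 318.1, 122.6]
tool_rot: [3.14, -0.001, 1.602]
force: [0.2, 0.1, 0.2]
width: 26.0
gripper_force: 0.0
shift [[0.29, -0.17, 6.66], np.float64(-0.2)] closing dir 1.8 rot [ 3.13965723e+00 -5.72365748e-04  1.60150840e+00] t 3.5333
[[537.01596132 395.60958291  45.        ]]
[[537.6 136.9  45. ]] [[536.7 138.5  45. ]]
```

View pics/w3.png

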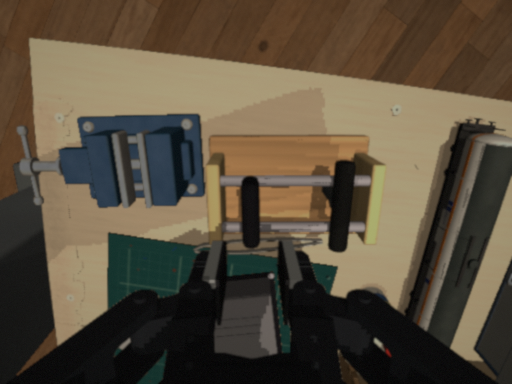

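The open fingers are in front of the slot key's handle at about (250,212), and the hex bar is at (341,205). I'll refine the key position from this view.

```bash
python3 - <<'E'
from h import *
im=cv2.imread("pics/w3.png"); c=load("pics/w3.npz"); m=((im.max(2)<45)*255).astype(np.uint8)
k=blobs(m,(236,170,266,238))[0]; pts=k[:,0,:]
print(pts.min(0),pts.max(0))
for row in (182,195,205,215,225,232):
    xs=pts[pts[:,1]==row][:,0]; 
    if len(xs)>1: print(row,plane(c,[(xs.min(),row),(xs.max()+1,row)],80)[:,:2].round(1).tolist())
print(plane(c,[(250,177),(250,247)],80).round(1))
E
```

```text
[241 177] [259 237]
182 [[530.3, 344.2], [540.2, 344.5]]
195 [[529.9, 335.8], [540.5, 336.1]]
205 [[530.6, 329.2], [541.3, 329.5]]
215 [[530.8, 322.4], [541.6, 322.7]]
225 [[530.9, 315.4], [542.5, 315.8]]
232 [[531.7, 310.5], [542.7, 310.8]]
[[535.1 347.6  80. ]
 [536.5 299.7  80. ]]
```

```bash
python3 -m inch '[[[0.3,-0.2,2,-0.6],[0.3,-0.2,4,-0.6],[0.3,-0.2,5,-0.6],[0.3,-0.2,5.6,-0.6],[0.3,-0.2,6.2,-0.6],[0.3,-0.2,6.6,-0.6],[0.3,-0.2,6.6,-0.6],[0.3,-0.2,6.6,-0.6]]]'
python3 -m inch '[[[0,0,0,0],[0,0,0,0],[0,0,0,0],[0,0,0,0],[0,0,0,0],[0,0,0,0]]]' 0.8
```

```text
clock: 4.25
eef_pos: [535.1, 321.1, 55.8]
tool_rot: [3.141, -0.0, 1.612]
force: [-0.2, -0.9, -0.0]
width: 26.0
gripper_force: 0.0
clock: 4.75
eef_pos: [535.1, 321.3, 56.0]
tool_rot: [3.141, -0.001, 1.612]
force: [-0.9, -0.2, 5.2]
width: 10.9
gripper_force: 60.1
```

```bash
python3 -m inch '[[[0,0,-1,0],[0,0,-3,0],[0,0,-6,0],[0,0,-9,0],[0,0,-12,0],[0,0,-12,0],[0,0,-12,0]]]'
python3 -c "
from h import *
go((537.4,137,112),8.4)"
```

```text
clock: 5.33
eef_pos: [535.5, 321.7, 177.5]
tool_rot: [3.138, -0.002, 1.612]
force: [0.1, -0.4, -1.0]
width: 10.9
gripper_force: 59.3
shift [[-18.47, -0.59, 6.5], np.float64(-6.0)] closing dir 2.4 rot [ 3.13840136e+00 -2.11926246e-03  1.61236490e+00] t 5.3333
```

```bash
python3 -m inch '[[[-4,-0.1,0,-2],[-8,-0.3,0,-4],[-12,-0.5,0,-6],[-15.5,-0.6,0,-6],[-18.5,-0.6,0,-6],[-18.5,-0.6,0,-6],[-18.5,-0.6,0,-6],[-18.5,-0.6,0,-6]]]'
python3 -m inch '[[[0,0,2,0],[0,0,4,0],[0,0,6,0],[0,0,6.5,0],[0,0,6.5,0],[0,0,6.5,0]]]'
python3 - <<'E'
from h import *
go((537.4,137,112),8.4)
c=cam("wrist"); im=get_image("wrist"); cv2.imwrite("pics/w4.png",im); np.savez("pics/w4.npz",*c)
print(proj(c,[(537.4,137,45)]), sensors.read_state()["qpos"].round(2))
cv2.imwrite("pics/w4c.png",cv2.resize(im[130:290,170:340],None,fx=3.5,fy=3.5,interpolation=2))
E
```

```text
clock: 6.0
eef_pos: [535.4, 136.7, 174.4]
tool_rot: [-3.14, -0.001, 1.717]
force: [0.8, 0.3, -1.3]
width: 10.7
gripper_force: 59.3
clock: 6.5
eef_pos: [536.2, 137.1, 110.3]
tool_rot: [-3.141, -0.0, 1.719]
force: [0.2, -0.7, -0.8]
width: 10.9
gripper_force: 59.3
shift [[-0.02, 0.12, -0.17], np.float64(0.1)] closing dir 8.5 rot [-3.14124030e+00 -2.90048905e-04  1.71857762e+00] t 6.5
[[254.50505887 209.07037436]] [-0.45  0.67  0.23  1.9  -0.25  0.6   0.09]
```

View pics/w4c.png

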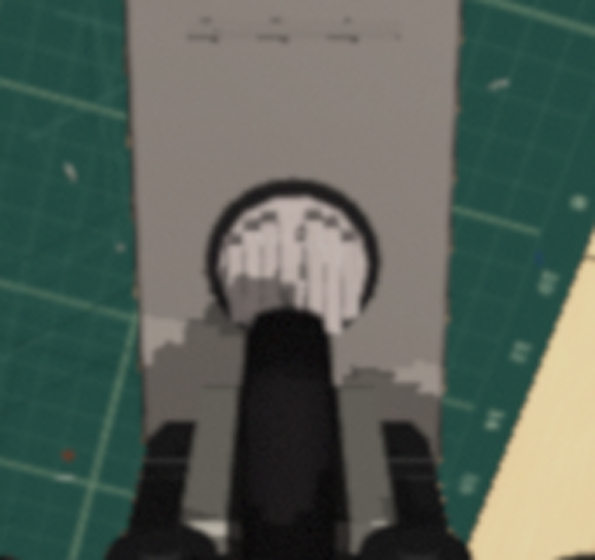

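The handle of the held key covers the blade. The head's flange ring is centred at about column 253.7 in the full picture and the handle at column 252.4. I'll compare those with the projected tool axis.

```bash
python3 - <<'E'
from h import *
c=load("pics/w4.npz"); p=np.array([536.2,137.1,110.3]); M=R.from_euler('xyz',[-3.14124,-.00029,1.71858]).as_matrix()
for o in ((23,0,-24),(23,0,-11),(0,0,-24),(0,0,40)): print(o,proj(c,[p+M@np.array(o)]).round(1))
im=cv2.imread("pics/w4.png").max(2)
for r in (222,226,230,235,245,255): 
    x=np.where(im[r,225:285]<38)[0]+225; print(r,x.min(),x.max())
for r in (195,200,205,210): 
    x=np.where(im[r,220:290]<60)[0]+220; print("ring",r,x)
print(plane(c,[(253.7,205.5)],41).round(1))
E
```

```text
(23, 0, -24) [[253.6 234.3]]
(23, 0, -11) [[253.4 221.9]]
(0, 0, -24) [[253.5 281.6]]
(0, 0, 40) [[253.  223.1]]
222 243 261
226 241 262
230 240 263
235 240 263
245 239 265
255 238 284
ring 195 [231 232 233 234 272 273 274 275]
ring 200 [230 231 232 275 276]
ring 205 [229 230 231 276 277]
ring 210 [230 231 232 275 276]
[[536.7 138.1  41. ]]
```

```bash
python3 -m inch '[[[0.0,0.1,1,0],[0.0,0.1,2,0],[0.0,0.1,2.3,0],[0.0,0.1,2.5,0],[0.0,0.1,2.6,0],[0.0,0.1,2.7,0],[0.0,0.1,2.7,0],[0.0,0.1,2.7,0]]]'
python3 -m inch '[[[0,0,0.1,0],[0,0,0.2,0],[0,0,0.2,0],[0,0,0.2,0]]]'
```

```text
clock: 7.22
eef_pos: [537.3, 136.1, 83.4]
tool_rot: [3.141, -0.0, 1.717]
force: [-0.8, -0.5, -1.1]
width: 10.8
gripper_force: 59.3
clock: 7.55
eef_pos: [537.2, 136.2, 81.3]
tool_rot: [-3.142, -0.0, 1.717]
force: [0.2, -0.4, -0.4]
width: 10.7
gripper_force: 59.3
```

```bash
python3 -m inch '[[[0.1,0,0.1,0],[0.1,0,0.2,0],[0.1,0,0.2,0],[0.1,0,0.2,0]]]'
python3 -m inch '[[[0,0,0.1,0],[0,0,0.1,0],[0,0,0.1,0]]]'
```

```text
clock: 7.88
eef_pos: [537.3, 137.3, 79.8]
tool_rot: [3.141, -0.0, 1.717]
force: [-0.8, 0.9, 5.0]
width: 11.0
gripper_force: 60.1
clock: 8.13
eef_pos: [537.4, 137.3, 79.7]
tool_rot: [3.141, -0.001, 1.717]
force: [-2.1, 0.8, 12.3]
width: 11.1
gripper_force: 61.3
```

Free until it seats at TCP z of about 79.8, which is well below the head-top contact level, so the blade is in the slot. Backing off 1 mm and turning anticlockwise.

```bash
python3 -m inch '[[[0,0,-0.15,0],[0,0,-0.15,-6],[0,0,-0.15,-12],[0,0,-0.15,-18],[0,0,-0.15,-24],[0,0,-0.15,-30],[0,0,-0.15,-36],[0,0,-0.15,-42]]]'
python3 -m inch '[[[0,0,0,-6],[0,0,0,-12],[0,0,0,-18],[0,0,0,-24],[0,0,0,-30],[0,0,0,-36],[0,0,0,-42],[0,0,0,-48]]]'
python3 -m inch '[[[0,0,0,-2],[0,0,0,-4],[0,0,0,-4],[0,0,0,-4],[0,0,0,-4]]]'
python3 -c "
from h import *
s=sensors.read_state();print(s['torque'],s['force'],s['qpos'].round(2),s['tool_rot'])"
```

```text
clock: 8.8
eef_pos: [537.4, 137.3, 79.9]
tool_rot: [3.141, 0.0, 2.455]
force: [-0.5, 0.7, 0.9]
width: 11.1
gripper_force: 59.6
clock: 9.47
eef_pos: [537.6, 137.6, 79.9]
tool_rot: [3.141, 0.001, -2.99]
force: [0.2, 1.5, 1.1]
width: 10.9
gripper_force: 59.4
clock: 9.88
eef_pos: [537.5, 137.5, 79.9]
tool_rot: [3.141, 0.001, -2.927]
force: [1.0, 1.9, 0.7]
width: 10.8
gripper_force: 59.6
[ 0.37154169 -0.23974875 -0.01097244] [1.01815893 1.89384955 0.67469745] [-0.15  0.72 -0.23  1.91  0.29  0.55  1.21] [ 3.14134392e+00  1.02367409e-03 -2.92658946e+00]
```

```bash
python3 -m inch '[[[0,0,0,-3],[0,0,0,-5],[0,0,0,-5]]]'
python3 -c "
from h import *
s=sensors.read_state();print(s['torque'],s['tool_rot'])"
python3 -m inch '[[[0,0,0,3],[0,0,0,5],[0,0,0,5]]]'
python3 -m inch '[[[0,0,-2,0],[0,0,-4,0],[0,0,-7,0],[0,0,-10,0],[0,0,-10,0],[0,0,-10,0]]]'
python3 - <<'E'
from h import *
go((536,321.3,178),2.4)
im=get_image("wrist"); c=cam("wrist"); np.savez("pics/w5.npz",*c); cv2.imwrite("pics/w5.png",im)
cv2.imwrite("pics/w5c.png",cv2.resize(im[60:300,130:380],None,fx=2.4,fy=2.4,interpolation=2))
E
```

```text
clock: 10.13
eef_pos: [537.3, 137.3, 79.9]
tool_rot: [3.141, 0.001, -2.838]
force: [1.4, 2.0, 2.3]
width: 10.7
gripper_force: 59.7
[ 0.34232582 -0.29095473 -0.074057  ] [ 3.14147015e+00  5.01603587e-04 -2.83776164e+00]
clock: 10.38
eef_pos: [537.0, 136.9, 79.9]
tool_rot: [-3.141, -0.0, -2.928]
force: [0.7, 0.7, 2.7]
width: 10.4
gripper_force: 59.7
clock: 10.88
eef_pos: [537.5, 136.8, 180.9]
tool_rot: [-3.141, 0.002, -2.926]
force: [-0.3, -0.1, -1.2]
width: 10.2
gripper_force: 59.3
shift [[-3.81, 18.05, 0.29], np.float64(-80.0)] closing dir 102.4 rot [-3.14103404e+00  1.77244982e-03 -2.92576756e+00] t 10.8833
```

View pics/w5c.png

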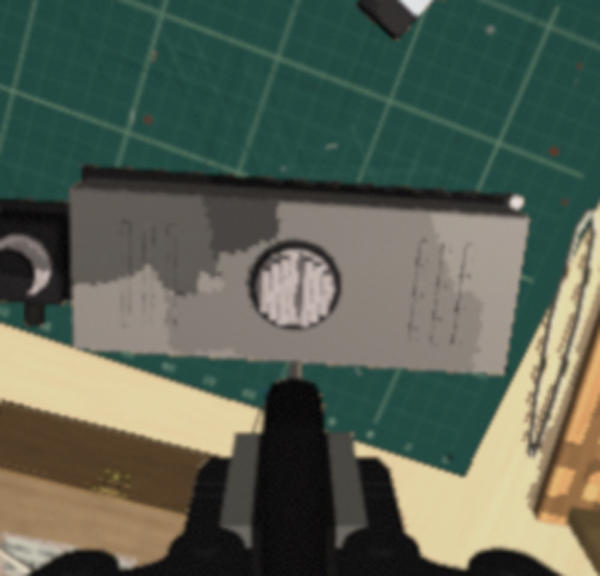

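The slot now lies across the cover, so the fastener is open. I'll hang the key back in the rack so the gripper is free.

```bash
python3 -m inch '[[[-0.5,2.5,0,7],[-1,5,0,14],[-1.5,7.5,0,21],[-2,10,0,28],[-2.5,12.5,0,35],[-3,15,0,42],[-3.5,17,0,49],[-3.8,18.1,0,56]]]'
python3 -m inch '[[[0,0,0,7],[0,0,0,14],[0,0,0,21],[0,0,0,28],[0,0,0,35],[0,0,0,42],[0,0,0,44],[0,0,0,44]]]'
python3 -c "
from h import *
go((535.4,321.3,90),2.3)"
```

```text
clock: 11.6
eef_pos: [533.2, 324.9, 177.4]
tool_rot: [-3.138, -0.002, 2.378]
force: [0.7, -0.2, -0.4]
width: 10.7
gripper_force: 59.3
clock: 12.27
eef_pos: [534.0, 321.1, 177.5]
tool_rot: [-3.138, 0.003, 1.612]
force: [0.4, -0.0, -0.4]
width: 10.8
gripper_force: 59.3
shift [[0.05, 0.17, 8.75], np.float64(0.0)] closing dir 2.3 rot [-3.13811429  0.00339536  1.61157054] t 12.2667
```

```bash
python3 -m inch '[[[0.05,0.15,3,0],[0.05,0.15,6,0],[0.05,0.15,8,0],[0.05,0.15,9,0],[0.05,0.15,10,0],[0.05,0.15,11,0],[0.05,0.15,11.5,0],[0.05,0.15,11.8,0]]]'
python3 -m inch '[[[0,0,0.2,0],[0,0,0.2,0],[0,0,0.2,0]]]'
```

```text
clock: 12.93
eef_pos: [537.0, 322.6, 61.5]
tool_rot: [-3.142, 0.0, 1.612]
force: [-0.7, 0.7, -1.0]
width: 10.9
gripper_force: 59.3
clock: 13.18
eef_pos: [537.3, 322.8, 60.4]
tool_rot: [3.141, -0.001, 1.612]
force: [-0.2, -0.0, -0.6]
width: 10.8
gripper_force: 59.3
```

```bash
python3 -m inch '[[[-0.1,-0.1,0.15,0],[-0.1,-0.1,0.3,0],[-0.1,-0.1,0.3,0],[-0.1,-0.1,0.3,0]]]'
python3 -m inch '[[[0,0,0.1,0],[0,0,0.1,0],[0,0,0.1,0]]]'
python3 -m inch '[[[0,0,0.1,0],[0,0,0.1,0],[0,0,0.1,0]]]'
```

```text
clock: 13.52
eef_pos: [535.9, 321.6, 56.9]
tool_rot: [3.142, -0.0, 1.612]
force: [-0.4, -0.1, -0.7]
width: 10.9
gripper_force: 59.3
clock: 13.77
eef_pos: [536.1, 321.7, 56.1]
tool_rot: [3.141, -0.0, 1.612]
force: [-1.0, 0.2, 1.8]
width: 11.2
gripper_force: 59.8
clock: 14.02
eef_pos: [536.2, 321.7, 56.0]
tool_rot: [3.141, -0.001, 1.612]
force: [-3.3, -0.5, 8.5]
width: 10.8
gripper_force: 60.9
```

```bash
python3 -m inch '[[[0,0,-0.1,0],[0,0,-0.1,0],[0,0,-0.1,0],[0,0,-0.1,0],[0,0,-0.1,0]]]' 2.6
python3 -m inch '[[[0,0,-2,0],[0,0,-5,0],[0,0,-8,0],[0,0,-11,0],[0,0,-11,0],[0,0,-11,0]]]'
python3 - <<'E'
from h import *
go((537.4,137.3,110),8.4)
c=cam("top"); im=cv2.imread("pics/top0.png"); hsv=cv2.cvtColor(im,cv2.COLOR_BGR2HSV)
print("mat R edge",plane(c,[(308.6,183),(299,274)],2).round(),"trackends",plane(c,[(352,195),(354,228),(353,258)],3).round(), "meter",plane(c,[(285,170),(333,176)],30).round(),"rubber",plane(c,[(313,279),(330,269),(339,278)],15).round(),"tin",plane(c,[(352,279)],25).round())
im=get_image("wrist"); cv2.imwrite("pics/w6.png",im)
cv2.imwrite("pics/tc.png",np.hstack([cv2.resize(cv2.imread("pics/top0.png")[160:300,280:380],(400,560),interpolation=2),cv2.resize(im[130:290,180:294],(399,560),interpolation=2)]))
E
```

```text
clock: 14.43
eef_pos: [535.8, 321.5, 55.5]
tool_rot: [-3.141, 0.0, 1.612]
force: [-0.3, 0.0, 0.7]
width: 26.1
gripper_force: 0.0
clock: 14.93
eef_pos: [537.1, 322.2, 167.7]
tool_rot: [3.138, -0.002, 1.612]
force: [0.4, -0.7, -1.1]
width: 26.3
gripper_force: 0.0
shift [[-18.49, -0.75, 5.72], np.float64(-6.0)] closing dir 2.4 rot [ 3.13816127e+00 -2.11645510e-03  1.61226210e+00] t 14.9333
mat R edge [[585. -56.   2.]
 [370. -29.   2.]] trackends [[ 556. -159.    3.]
 [ 477. -161.    3.]
 [ 407. -155.    3.]] meter [[ 611.    3.   30.]
 [ 596. -110.   30.]] rubber [[ 359.  -59.   15.]
 [ 382.  -98.   15.]
 [ 362. -118.   15.]] tin [[ 360. -145.   25.]]
```

View pics/tc.png

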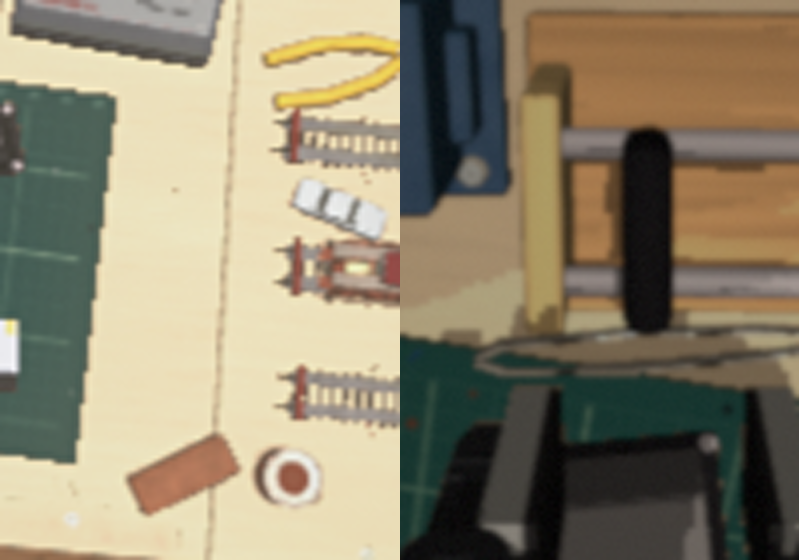

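The key hangs properly across both rails. Free strip centre is about (488,-100), with the cover to lie along x. Now I'll grasp the head.

```bash
python3 -m inch '[[[-4,-0.1,0,-2],[-8,-0.3,0,-4],[-12,-0.5,0,-6],[-15.5,-0.7,0,-6],[-18.5,-0.75,0,-6],[-18.5,-0.75,0,-6],[-18.5,-0.75,0,-6],[-18.5,-0.75,0,-6]]]' 4.5
python3 -m inch '[[[0,0,2,0],[0,0,4,0],[0,0,6,0],[0,0,8,0],[0,0,9,0],[0,0,9,0],[0,0,9,0]]]'
python3 -c "
from h import *
go((537.4,137.4,40),8.4)"
```

```text
clock: 15.65
eef_pos: [535.4, 137.0, 164.6]
tool_rot: [-3.139, -0.001, 1.717]
force: [0.3, 1.6, 1.0]
width: 44.6
gripper_force: 0.0
clock: 16.23
eef_pos: [535.7, 137.5, 75.3]
tool_rot: [-3.14, -0.0, 1.719]
force: [0.4, -0.7, 0.1]
width: 45.2
gripper_force: 0.0
shift [[-0.03, 0.17, 3.53], np.float64(0.1)] closing dir 8.5 rot [-3.14032438e+00 -2.63975326e-04  1.71859752e+00] t 16.2333
```

```bash
python3 -m inch '[[[0,0.17,1,0],[0,0.17,2,0],[0,0.17,2.8,0],[0,0.17,3.3,0],[0,0.17,3.6,0],[0,0.17,3.6,0],[0,0.17,3.6,0]]]'
python3 -m inch '[[[0,0,0,0],[0,0,0,0],[0,0,0,0],[0,0,0,0],[0,0,0,0],[0,0,0,0]]]' 2.2
```

```text
clock: 16.82
eef_pos: [537.8, 136.6, 39.7]
tool_rot: [-3.141, 0.0, 1.717]
force: [0.1, 0.8, 0.0]
width: 45.0
gripper_force: 0.0
clock: 17.32
eef_pos: [538.0, 136.7, 40.4]
tool_rot: [3.141, -0.0, 1.717]
force: [-0.4, -0.5, 5.8]
width: 22.9
gripper_force: 54.7
```

```bash
python3 -m inch '[[[0,0,-0.1,0],[0,0,-0.3,0],[0,0,-0.6,0],[0,0,-1,0],[0,0,-1.5,0],[0,0,-2,0],[0,0,-2,0]]]'
python3 - <<'E'
from h import *
im=get_image("side"); cv2.imwrite("pics/s1.png",cv2.resize(im[140:290,180:310],(520,600),interpolation=2))
E
```

```text
clock: 17.9
eef_pos: [538.6, 136.9, 61.0]
tool_rot: [3.14, -0.0, 1.717]
force: [-0.4, 0.3, -1.2]
width: 22.9
gripper_force: 54.2
```

View pics/s1.png

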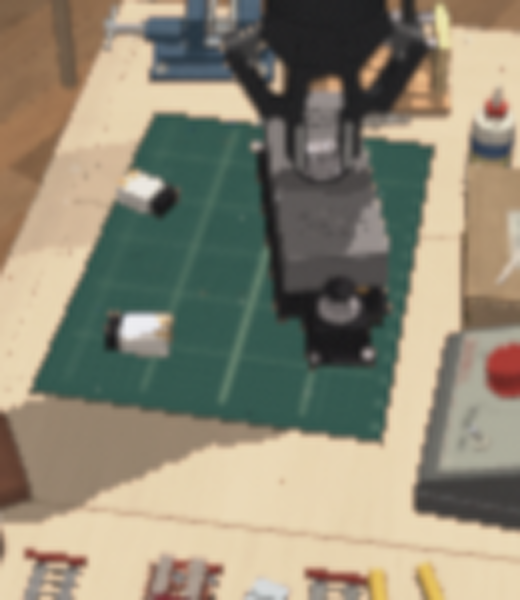

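The side view seems to show the cover up with the head in the fingers, and the two packs still on the mat. I'll continue lifting.

```bash
python3 -m inch '[[[0,0,-2,0],[0,0,-4,0],[0,0,-6,0],[0,0,-8,0],[0,0,-9,0],[0,0,-9,0],[0,0,-9,0]]]'
python3 - <<'E'
from h import *
go((488,-100,150),86)
c=cam("side");im=get_image("side"); cv2.imwrite("pics/s2.png",im); hsv=cv2.cvtColor(im,cv2.COLOR_BGR2HSV)
t=get_image("top")
cv2.imwrite("pics/s2c.png",np.hstack([cv2.resize(im[110:260,180:310],(400,461),interpolation=2),cv2.resize(t[150:290,180:302],(400,461),interpolation=2)]))
E
```

```text
clock: 18.53
eef_pos: [537.7, 136.8, 149.7]
tool_rot: [3.141, -0.0, 1.717]
force: [-0.4, 0.5, -1.6]
width: 23.0
gripper_force: 54.2
shift [[-22.7, -8.37, -0.04], np.float64(-77.6)] closing dir 8.4 rot [ 3.14128973e+00 -1.84507020e-04  1.71710136e+00] t 18.5333
```

View pics/s2c.png

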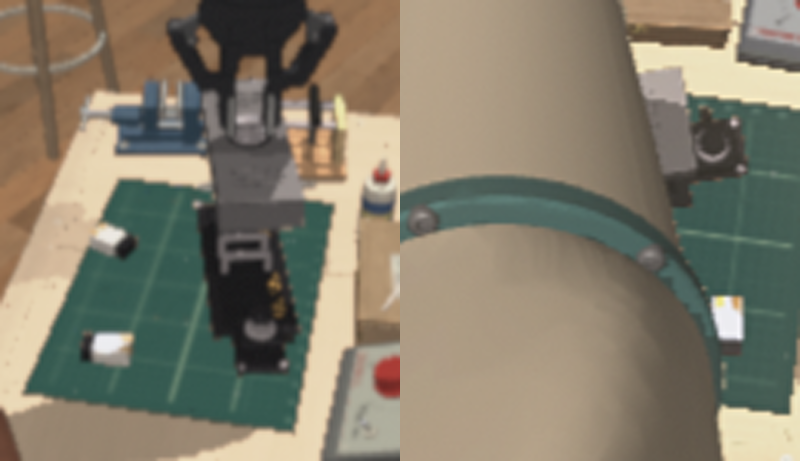

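The cover is off and in the hand, and the bays with their brass contacts are visible. Moving it to the strip.

```bash
python3 -m inch '[[[-3,-1,0,-6],[-6,-2,0,-13],[-9,-3,0,-20],[-12,-4.2,0,-27],[-15,-5.4,0,-34],[-18,-6.6,0,-41],[-21,-7.7,0,-48],[-22.7,-8.4,0,-55]]]'
python3 -m inch '[[[0,0,0,-7],[0,0,0,-14],[0,0,0,-20],[0,0,0,-22.6],[0,0,0,-22.6],[0,0,0,-22.6]]]'
python3 -c "
from h import *
go((488,-100,37),86)"
```

```text
clock: 19.3
eef_pos: [485.6, -104.2, 148.5]
tool_rot: [-3.139, -0.002, 2.679]
force: [-0.7, -0.3, -1.1]
width: 23.0
gripper_force: 54.3
clock: 19.8
eef_pos: [487.1, -100.1, 148.8]
tool_rot: [3.141, -0.002, 3.07]
force: [0.3, -0.9, -0.1]
width: 22.8
gripper_force: 54.3
shift [[-0.11, 0.01, 11.18], np.float64(-0.1)] closing dir 85.9 rot [ 3.14089089e+00 -1.96979612e-03  3.06959654e+00] t 19.8
```

```bash
python3 -m inch '[[[-0.1,0,3,0],[-0.1,0,6,0],[-0.1,0,8.5,0],[-0.1,0,9.5,0],[-0.1,0,10.2,0],[-0.1,0,10.7,0],[-0.1,0,10.7,0],[-0.1,0,10.7,0]]]'
python3 -m inch '[[[0,0,0.2,0],[0,0,0.4,0],[0,0,0.4,0],[0,0,0.4,0]]]'
```

```text
clock: 20.47
eef_pos: [489.4, -100.2, 43.5]
tool_rot: [-3.142, 0.001, 3.071]
force: [0.3, -0.0, -0.9]
width: 23.1
gripper_force: 54.3
clock: 20.8
eef_pos: [488.9, -100.3, 39.1]
tool_rot: [-3.142, 0.0, 3.071]
force: [0.3, -0.6, -1.1]
width: 23.1
gripper_force: 54.3
```

```bash
python3 -m inch '[[[0,0,0.1,0],[0,0,0.2,0],[0,0,0.2,0]]]'
python3 -m inch '[[[0,0,0.1,0],[0,0,0.1,0]]]'
python3 -m inch '[[[0,0,0.1,0],[0,0,0.1,0]]]'
```

```text
clock: 21.05
eef_pos: [488.7, -100.2, 36.7]
tool_rot: [3.142, -0.0, 3.071]
force: [-0.2, -0.1, -1.6]
width: 23.4
gripper_force: 54.3
clock: 21.22
eef_pos: [488.6, -100.2, 35.6]
tool_rot: [3.142, -0.0, 3.071]
force: [0.6, -0.7, -0.6]
width: 22.9
gripper_force: 54.3
clock: 21.38
eef_pos: [488.7, -100.2, 34.6]
tool_rot: [3.142, -0.0, 3.071]
force: [0.7, -0.0, -0.4]
width: 23.1
gripper_force: 54.3
```

```bash
python3 -m inch '[[[0,0,0.1,0],[0,0,0.1,0],[0,0,0.1,0]]]'
python3 -m inch '[[[0,0,0.1,0],[0,0,0.1,0],[0,0,0.1,0]]]'
python3 -m inch '[[[0,0,0.1,0],[0,0,0.1,0],[0,0,0.1,0]]]'
```

```text
clock: 21.63
eef_pos: [488.7, -100.2, 33.7]
tool_rot: [3.142, -0.0, 3.071]
force: [0.2, -0.0, -2.0]
width: 23.2
gripper_force: 54.3
clock: 21.88
eef_pos: [488.8, -100.2, 33.4]
tool_rot: [-3.141, 0.0, 3.071]
force: [-0.6, 1.2, 6.7]
width: 23.2
gripper_force: 55.0
clock: 22.13
eef_pos: [488.8, -100.2, 33.2]
tool_rot: [-3.141, 0.001, 3.072]
force: [-2.6, 1.0, 15.2]
width: 23.2
gripper_force: 56.0
```

```bash
python3 -m inch '[[[0,0,-0.15,0],[0,0,-0.15,0],[0,0,-0.15,0],[0,0,-0.15,0],[0,0,-0.15,0]]]' 4.5
python3 -m inch '[[[0,0,-2,0],[0,0,-5,0],[0,0,-8,0],[0,0,-12,0],[0,0,-15,0],[0,0,-16.5,0],[0,0,-16.5,0]]]'
python3 -c "
from h import *
go((495,55,200),8.4)"
```

```text
clock: 22.55
eef_pos: [488.7, -100.2, 33.1]
tool_rot: [3.142, -0.0, 3.071]
force: [0.2, 0.1, -0.4]
width: 45.1
gripper_force: 0.0
clock: 23.13
eef_pos: [491.1, -100.6, 201.8]
tool_rot: [-3.141, 0.007, 3.071]
force: [-0.3, -0.0, -0.1]
width: 44.8
gripper_force: 0.0
shift [[0.71, 15.55, 0.16], np.float64(77.6)] closing dir 86.0 rot [-3.1407327   0.00715128  3.07093203] t 23.1333
```

```bash
python3 -m inch '[[[0,2,0,7],[0,4,0,14],[0,6,0,21],[0.2,8,0,28],[0.4,10,0,35],[0.5,12,0,42],[0.7,14,0,49],[0.7,15.5,0,56]]]'
python3 -m inch '[[[0,0,0,7],[0,0,0,14],[0,0,0,20],[0,0,0,21.6],[0,0,0,21.6],[0,0,0,21.6],[0,0,0,21.6]]]'
python3 - <<'E'
from h import *
p,M,s=pose(); print(p,s["tool_rot"])
c=cam("wrist"); im=get_image("wrist"); cv2.imwrite("pics/w7.png",im); np.savez("pics/w7.npz",*c)
cv2.imwrite("pics/w7c.png",cv2.resize(im[0:270,60:410],None,fx=2.2,fy=2.2,interpolation=2))
E
```

```text
clock: 23.8
eef_pos: [491.5, 56.6, 197.1]
tool_rot: [-3.139, -0.001, 2.089]
force: [0.1, -0.6, 0.8]
width: 45.1
gripper_force: 0.0
clock: 24.38
eef_pos: [492.5, 54.8, 197.9]
tool_rot: [-3.141, 0.0, 1.719]
force: [0.6, 0.6, 1.0]
width: 45.0
gripper_force: 0.0
[492.4666349   54.76248499 197.94905116] [-3.14092204e+00  1.78797090e-05  1.71864393e+00]
```

View pics/w7c.png

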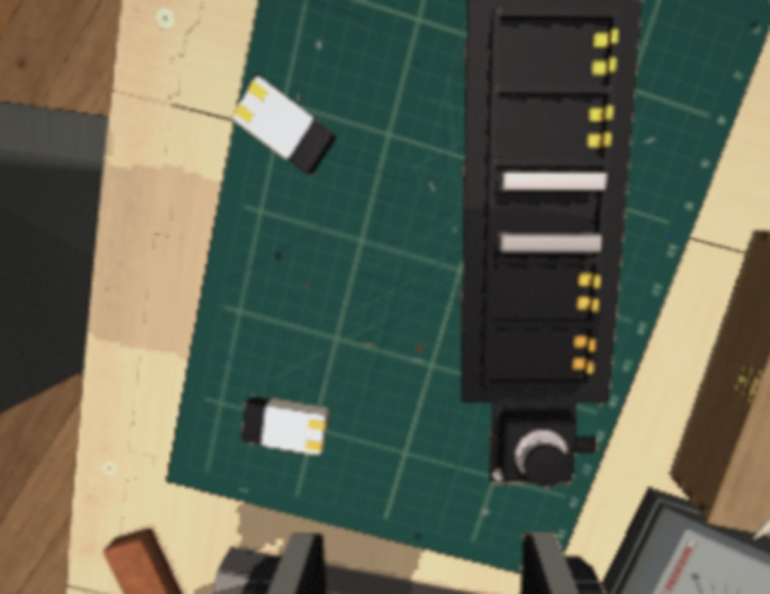

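The view shows the open tray with brass strips on the right (+x), the two bridges at crop rows 181 and 243, pack A at crop (285,124) with contacts up-left, and pack B at crop (285,427) with contacts to the right. I'll measure all of these.

```bash
python3 - <<'E'
from h import *
im=cv2.imread("pics/w7.png"); c=load("pics/w7.npz"); hsv=cv2.cvtColor(im,cv2.COLOR_BGR2HSV); g=im.max(2)
f=lambda x,y:(int(60+x/2.2),int(y/2.2))
m=((g>110)&(hsv[...,1]<60)).astype(np.uint8)*255
B=[]
for k in blobs(m,(*f(485,165),*f(620,260)),50)[:2]:
    r=cv2.minAreaRect(k); W=plane(c,[r[0]],26)[0]; B.append(W); q=plane(c,cv2.boxPoints(r),26); print("bridge",np.round(r,1) if 0 else r, W.round(1), "len",np.linalg.norm(q[0]-q[1]).round(1),np.linalg.norm(q[1]-q[2]).round(1))
B=sorted(B,key=lambda w:w[1]); d=B[1]-B[0]; print("mid",((B[0]+B[1])/2).round(1),"sep",np.linalg.norm(d).round(1),"yaw",np.degrees(np.arctan2(-d[0],d[1])).round(2))
# strips (yellow)
my=((hsv[...,0]>12)&(hsv[...,0]<35)&(hsv[...,1]>130)&(hsv[...,2]>120)).astype(np.uint8)*255
# baseplate left edge
mat=((hsv[...,0]>70)&(hsv[...,0]<100)&(hsv[...,1]>80)).astype(np.uint8)
for nm,lo,hi in (("L",440,490),("R",585,650)):
    pts=[]
    for row in range(f(0,30)[1],f(0,390)[1],4):
        a,b=f(lo,0)[0],f(hi,0)[0]; x=np.where(g[row,a:b]<45)[0]+a
        if len(x): pts.append((x.min() if nm=="L" else x.max()+1,row))
    W=plane(c,pts,4); k=np.polyfit(W[:,1],W[:,0],1); print(nm,"slope",k[0].round(4),"x@y=137",np.polyval(k,137).round(1),"resid",np.std(W[:,0]-np.polyval(k,W[:,1])).round(2))
mw=((g>120)&(hsv[...,1]<70)).astype(np.uint8)*255; mb=(g<50).astype(np.uint8)*255
for nm,b in (("A",(*f(225,65),*f(345,180))),("B",(*f(235,385),*f(335,465)))):
    for kn,mm in (("white",mw),("black",mb),("all",((mw>0)|(mb>0)|(my>0)).astype(np.uint8)*255)):
        ks=blobs(mm,b,20)
        if not ks: continue
        r=cv2.minAreaRect(ks[0]); q=plane(c,cv2.boxPoints(r),16); print(nm,kn,"ctr",plane(c,[r[0]],16)[0,:2].round(1),"sides",np.linalg.norm(q[0]-q[1]).round(1),np.linalg.norm(q[1]-q[2]).round(1),"dir01",np.degrees(np.arctan2(*(q[1]-q[0])[1::-1])).round(1),"dir12",np.degrees(np.arctan2(*(q[2]-q[1])[1::-1])).round(1))
E
```

```text
bridge ((312.0, 81.5), (7.0, 46.0), 90.0) [535.2 150.3  26. ] len 43.7 6.3
bridge ((310.5, 109.5), (7.0, 45.0), 90.0) [539.  124.7  26. ] len 43.8 6.7
mid [537.1 137.5  26. ] sep 25.9 yaw 8.41
L slope -0.0729 x@y=137 504.0 resid 2.96
R slope -0.2318 x@y=137 570.9 resid 2.45
A white ctr [408.1 158.9] sides 41.1 36.8 dir01 93.9 dir12 8.0
A black ctr [429.6 147.6] sides 19.9 10.9 dir01 58.0 dir12 -27.5
A all ctr [408.1 158.9] sides 41.1 36.8 dir01 93.9 dir12 8.0
B white ctr [432.   17.5] sides 25.2 30.0 dir01 85.4 dir12 -1.5
B black ctr [411.9  19.1] sides 24.1 9.1 dir01 82.0 dir12 -4.7
B all ctr [427.3  17.7] sides 25.2 39.4 dir01 84.5 dir12 -1.9
```

Box centre is (537.1,137.5) with yaw 8.4°, and the bridge length of 43.7 and spacing of 25.9 agree with the given sizes. Pack B is at about (427,16), nearly along x. I'll take B first, working out pack A's corners at the same time.

```bash
python3 - <<'E'
from h import *
c=load("pics/w7.npz"); f=lambda q:[(60+x/2.2,y/2.2) for x,y in q]
for nm,q in (("A",[(257,77),(234,118),(313,172),(335,130)]),("B",[(326,412),(321,455),(241,442),(247,398)])):
    P=plane(c,f(q),17)[:,:2]; e=(P[0]+P[1]-P[2]-P[3])/2; print(nm,P.round(1).tolist(),P.mean(0).round(1),"L",np.linalg.norm(e).round(1),"dir",np.degrees(np.arctan2(e[1],e[0])).round(1))
go((427,16,60),-1)
E
```

```text
A [[402.7, 173.1], [394.1, 155.3], [430.4, 138.0], [438.2, 156.7]] [416.4 155.8] L 39.7 dir 154.9
B [[447.9, 28.1], [447.8, 5.3], [407.4, 6.3], [408.9, 29.6]] [428.   17.3] L 39.7 dir -1.8
shift [[-2.87, -7.05, 13.81], np.float64(9.4)] closing dir 8.4 rot [-3.14121115e+00 -7.03596039e-05  1.71813510e+00] t 24.4333
```

```bash
python3 -m inch '[[[-1.4,-3.5,4,4],[-2.9,-7.05,7,9.4],[-2.9,-7.05,10,9.4],[-2.9,-7.05,13,9.4],[-2.9,-7.05,13.8,9.4],[-2.9,-7.05,13.8,9.4],[-2.9,-7.05,13.8,9.4]]]' 5.8
python3 -c "
from h import *
go((427.5,16,9),-1.5)"
```

```text
clock: 25.02
eef_pos: [428.4, 16.2, 60.8]
tool_rot: [3.14, -0.0, 1.553]
force: [0.3, -0.5, 0.4]
width: 57.7
gripper_force: 0.0
shift [[-0.02, -0.09, 5.18], np.float64(0.5)] closing dir -1.0 rot [ 3.14033186e+00 -4.38049756e-04  1.55340596e+00] t 25.0167
```

```bash
python3 -m inch '[[[0,-0.1,2,0.5],[0,-0.1,3.5,0.5],[0,-0.1,4.6,0.5],[0,-0.1,5.2,0.5],[0,-0.1,5.2,0.5],[0,-0.1,5.2,0.5]]]'
python3 -m inch '[[[0,0,0,0],[0,0,0,0],[0,0,0,0],[0,0,0,0],[0,0,0,0],[0,0,0,0]]]' 3.6
python3 -m inch '[[[0,0,-0.5,0],[0,0,-2,0],[0,0,-4,0],[0,0,-6,0],[0,0,-7,0],[0,0,-7,0],[0,0,-7,0]]]'
python3 -c "
from h import *
go((542.4,101.4,40),8.4)"
```

```text
clock: 25.52
eef_pos: [431.2, 17.0, 11.7]
tool_rot: [-3.141, -0.0, 1.553]
force: [0.7, 0.2, -0.9]
width: 58.1
gripper_force: 0.0
clock: 26.02
eef_pos: [430.6, 17.2, 12.6]
tool_rot: [-3.141, -0.003, 1.543]
force: [1.3, 0.9, 8.3]
width: 37.7
gripper_force: 60.2
clock: 26.6
eef_pos: [429.5, 16.7, 81.6]
tool_rot: [-3.139, -0.001, 1.544]
force: [-1.2, -0.6, 0.1]
width: 37.3
gripper_force: 60.2
shift [[8.77, 11.08, 4.14], np.float64(-9.9)] closing dir -1.5 rot [-3.13878210e+00 -7.91039475e-04  1.54426847e+00] t 26.6
```

```bash
python3 -m inch '[[[2,2.5,0,-3],[4,5,0,-6],[6,7.5,0,-9.9],[8,10,0,-9.9],[8.8,11.1,0,-9.9],[8.8,11.1,0,-9.9],[8.8,11.1,0,-9.9],[8.8,11.1,0,-9.9]]]'
python3 -m inch '[[[0,0,2,0],[0,0,4,0],[0,0,4.5,0],[0,0,4.5,0],[0,0,4.5,0]]]'
python3 -c "
from h import *
go((542.4,101.4,16),8.4)"
```

```text
clock: 27.27
eef_pos: [540.5, 100.1, 79.5]
tool_rot: [-3.134, -0.001, 1.715]
force: [-0.4, -0.4, 0.2]
width: 37.4
gripper_force: 60.2
clock: 27.68
eef_pos: [541.4, 100.2, 35.6]
tool_rot: [-3.136, -0.0, 1.715]
force: [0.6, 0.4, 0.2]
width: 37.5
gripper_force: 60.3
shift [[0.11, 0.13, 1.96], np.float64(-0.1)] closing dir 8.3 rot [-3.13585560e+00 -4.46238353e-04  1.71536586e+00] t 27.6833
```

```bash
python3 -m inch '[[[0.1,0.05,0.5,0],[0.1,0.05,1,0],[0.1,0.05,1.3,0],[0.1,0.05,1.5,0],[0.1,0.05,1.5,0],[0.1,0.05,1.5,0]]]'
python3 -m inch '[[[0,0,0.1,0],[0,0,0.2,0],[0,0,0.2,0]]]'
python3 -m inch '[[[0,0,0.1,0],[0,0,0.2,0],[0,0,0.2,0]]]'
```

```text
clock: 28.18
eef_pos: [542.1, 102.1, 20.2]
tool_rot: [-3.136, -0.001, 1.717]
force: [-0.8, -0.9, -0.7]
width: 37.2
gripper_force: 60.3
clock: 28.43
eef_pos: [542.1, 102.2, 18.1]
tool_rot: [-3.136, -0.001, 1.717]
force: [0.3, -0.7, -0.1]
width: 37.5
gripper_force: 60.3
clock: 28.68
eef_pos: [542.2, 102.1, 16.7]
tool_rot: [-3.137, -0.001, 1.717]
force: [-0.5, -0.5, 4.8]
width: 37.8
gripper_force: 60.8
```

```bash
python3 -m inch '[[[0,0,0,0],[0,0,0,0],[0,0,0,0],[0,0,0,0]]]' 5.0
python3 -m inch '[[[0,0,-1,0],[0,0,-3,0],[0,0,-6,0],[0,0,-9,0],[0,0,-11,0],[0,0,-11,0],[0,0,-11,0]]]' 5.8
python3 - <<'E'
from h import *
im=get_image("top"); hsv=cv2.cvtColor(im,cv2.COLOR_BGR2HSV); c=cam("top")
m=((im.max(2)>150)&(hsv[...,1]<60)).astype(np.uint8)*255
for k in blobs(m,(190,175,300,275),10): 
    r=cv2.minAreaRect(k); print(np.round(r[0]),cv2.contourArea(k),plane(c,[r[0]],16)[0].round())
go((416.4,155.8,120),154)
E
```

```text
clock: 29.02
eef_pos: [542.1, 102.1, 16.1]
tool_rot: [-3.136, -0.001, 1.717]
force: [-0.4, 0.2, 0.7]
width: 50.4
gripper_force: 0.0
clock: 29.6
eef_pos: [543.4, 102.4, 127.8]
tool_rot: [-3.139, -0.001, 1.717]
force: [0.3, -0.7, -0.5]
width: 58.0
gripper_force: 0.0
[242. 269.] 382.5 [382. 102.  16.]
[282. 178.] 146.0 [593.  10.  16.]
[218. 256.] 94.0 [411. 159.  16.]
[245. 206.] 25.5 [528.  97.  16.]
shift [[7.11, -11.69, 0.72], np.float64(34.4)] closing dir 8.4 rot [-3.13692228e+00 -1.14679460e-03  1.71727047e+00] t 29.65
```

```bash
python3 -m inch '[[[1,-1.5,0,-7],[2,-3,0,-14],[3,-4.5,0,-21],[4,-6,0,-28],[5,-8,0,-35],[6,-10,0,-42],[7.1,-11.7,0,-49],[7.1,-11.7,0,-56]]]'
python3 -m inch '[[[0,0,0,-7],[0,0,0,-14],[0,0,0,-21],[0,0,0,-28],[0,0,0,-35],[0,0,0,-42],[0,0,0,-49],[0,0,0,-56]]]'
python3 -m inch '[[[0,0,0,-7],[0,0,0,-14],[0,0,0,-21],[0,0,0,-28],[0,0,0,-33.6],[0,0,0,-33.6],[0,0,0,-33.6]]]'
python3 -c "
from h import *
go((416.4,155.8,60),154); print(sensors.read_state()['qpos'].round(2))"
```

```text
clock: 30.32
eef_pos: [410.6, 156.5, 125.6]
tool_rot: [-3.135, -0.012, 2.704]
force: [-0.5, -0.1, 0.3]
width: 58.0
gripper_force: 0.0
clock: 30.98
eef_pos: [415.6, 155.1, 126.0]
tool_rot: [3.138, -0.007, -2.605]
force: [-0.2, -0.1, 1.0]
width: 58.1
gripper_force: 0.0
clock: 31.57
eef_pos: [415.9, 155.0, 126.2]
tool_rot: [3.135, -0.003, -2.028]
force: [0.7, -0.2, 0.0]
width: 57.8
gripper_force: 0.0
shift [[-0.11, -0.05, 6.62], np.float64(-0.2)] closing dir 153.8 rot [ 3.13546925 -0.00342263 -2.02809682] t 31.5667
[-0.41  0.52 -0.02  2.17  0.01  0.46  2.25]
```

```bash
python3 -m inch '[[[-0.1,0,3,0],[-0.1,0,6,0],[-0.1,0,8.5,0],[-0.1,0,10,0],[-0.1,0,10.9,0],[-0.1,0,11.4,0],[-0.1,0,11.4,0],[-0.1,0,11.4,0]]]'
python3 -c "
from h import *
go((416.4,155.8,12),154)"
```

```text
clock: 32.23
eef_pos: [415.8, 155.9, 11.5]
tool_rot: [3.135, -0.003, -2.027]
force: [-0.2, 0.2, 0.4]
width: 58.2
gripper_force: 0.0
shift [[-0.02, -0.06, -0.05], np.float64(-0.1)] closing dir 153.9 rot [ 3.1351265  -0.00338195 -2.02677705] t 32.2333
```

```bash
python3 -m inch '[[[0,0,0,0],[0,0,0,0],[0,0,0,0],[0,0,0,0],[0,0,0,0],[0,0,0,0]]]' 3.6
python3 -m inch '[[[0,0,-0.5,0],[0,0,-2,0],[0,0,-4,0],[0,0,-6,0],[0,0,-7,0],[0,0,-7,0],[0,0,-7,0]]]'
python3 -c "
from h import *
go((531.8,173.6,80),8.4)"
```

```text
clock: 32.73
eef_pos: [416.5, 156.3, 13.2]
tool_rot: [3.138, -0.002, -2.025]
force: [-0.0, -0.3, 3.7]
width: 37.1
gripper_force: 60.5
clock: 33.32
eef_pos: [417.2, 156.1, 83.3]
tool_rot: [3.138, -0.001, -2.026]
force: [-0.5, -0.6, -0.6]
width: 37.2
gripper_force: 60.2
shift [[-6.61, -9.53, 0.28], np.float64(-34.5)] closing dir 153.9 rot [ 3.13790329e+00 -1.45477565e-03 -2.02576068e+00] t 33.3167
```

```bash
python3 -m inch '[[[-0.8,-1.2,0,7],[-1.6,-2.4,0,14],[-2.4,-3.6,0,21],[-3.2,-4.8,0,28],[-4,-6,0,35],[-5,-7.2,0,42],[-6,-8.4,0,49],[-6.6,-9.5,0,56]]]'
python3 -m inch '[[[0,0,0,7],[0,0,0,14],[0,0,0,21],[0,0,0,28],[0,0,0,35],[0,0,0,42],[0,0,0,49],[0,0,0,56]]]'
python3 -m inch '[[[0,0,0,7],[0,0,0,14],[0,0,0,21],[0,0,0,28],[0,0,0,33.5],[0,0,0,33.5],[0,0,0,33.5]]]'
python3 -c "
from h import *
go((531.8,173.6,20),8.4)"
```

```text
clock: 33.98
eef_pos: [531.6, 174.4, 81.0]
tool_rot: [3.141, -0.006, -3.008]
force: [-0.2, 1.1, -0.8]
width: 36.9
gripper_force: 60.2
clock: 34.65
eef_pos: [530.4, 173.4, 81.0]
tool_rot: [-3.135, -0.003, 2.298]
force: [0.7, 0.5, -0.3]
width: 37.4
gripper_force: 60.2
clock: 35.23
eef_pos: [530.5, 173.7, 81.4]
tool_rot: [-3.135, 0.001, 1.722]
force: [-0.4, -0.7, 0.1]
width: 37.4
gripper_force: 60.2
shift [[-0.02, 0.17, 6.13], np.float64(0.3)] closing dir 8.7 rot [-3.13507800e+00  8.95694587e-04  1.72202197e+00] t 35.2333
```

```bash
python3 -m inch '[[[0,0.05,2,0.3],[0,0.05,4,0.3],[0,0.05,5.5,0.3],[0,0.05,6.1,0.3],[0,0.05,6.1,0.3],[0,0.05,6.1,0.3]]]'
python3 -m inch '[[[0,0,0.1,0],[0,0,0.2,0],[0,0,0.2,0]]]'
python3 -m inch '[[[0,0,0.1,0],[0,0,0.1,0],[0,0,0.1,0]]]'
```

```text
clock: 35.73
eef_pos: [531.3, 173.7, 21.2]
tool_rot: [-3.136, -0.0, 1.714]
force: [0.6, 0.2, 0.4]
width: 37.3
gripper_force: 60.2
clock: 35.98
eef_pos: [531.8, 174.1, 19.9]
tool_rot: [-3.138, -0.001, 1.714]
force: [0.0, 0.5, -0.4]
width: 37.2
gripper_force: 60.2
clock: 36.23
eef_pos: [531.4, 174.0, 18.5]
tool_rot: [-3.137, -0.001, 1.714]
force: [-0.2, -0.5, -0.1]
width: 37.1
gripper_force: 60.2
```

```bash
python3 -m inch '[[[0,0,0.1,0],[0,0,0.15,0],[0,0,0.15,0]]]'
python3 -m inch '[[[0,0,0,0],[0,0,0,0],[0,0,0,0],[0,0,0,0]]]' 5.0
python3 -m inch '[[[0,0,-1,0],[0,0,-3,0],[0,0,-6,0],[0,0,-9,0],[0,0,-12,0],[0,0,-15,0],[0,0,-18,0],[0,0,-18,0]]]'
python3 -c "
from h import *
go((495,55,200),8.4)"
```

```text
clock: 36.48
eef_pos: [531.5, 174.0, 17.4]
tool_rot: [-3.137, -0.001, 1.713]
force: [-1.4, 0.1, 6.1]
width: 37.2
gripper_force: 60.9
clock: 36.82
eef_pos: [531.2, 173.9, 16.6]
tool_rot: [-3.136, -0.0, 1.714]
force: [0.2, -0.9, 0.2]
width: 50.2
gripper_force: 0.0
clock: 37.48
eef_pos: [535.8, 174.8, 203.2]
tool_rot: [3.136, -0.003, 1.713]
force: [1.3, -0.3, -0.9]
width: 50.0
gripper_force: 0.0
shift [[-11.28, -5.74, 0.25], np.float64(-0.2)] closing dir 8.2 rot [ 3.13573107e+00 -2.89599580e-03  1.71315787e+00] t 37.4833
```

Checking both packs from the same viewpoint as before, numerically and in the box frame.

```bash
python3 -m inch '[[[-4,-1.5,0,0],[-8,-1.5,0,0],[-11.3,-1.5,0,0],[-11.3,-1.5,0,0],[-11.3,-1.5,0,0],[-11.3,-1.5,0,0]]]'
cat > chk.py <<'E'
from h import *
c=cam("wrist"); im=get_image("wrist"); cv2.imwrite("pics/w8.png",im)
hsv=cv2.cvtColor(im,cv2.COLOR_BGR2HSV); g=im.max(2)
a=np.radians(8.4); ux=np.array([np.cos(a),np.sin(a)]); uy=np.array([-np.sin(a),np.cos(a)]); o=np.array([537.1,137.5])
loc=lambda w:(((w-o)@ux).round(1),((w-o)@uy).round(1))
mw=((g>110)&(hsv[...,1]<70)).astype(np.uint8)*255
my=((hsv[...,0]>12)&(hsv[...,0]<38)&(hsv[...,1]>110)&(hsv[...,2]>110)).astype(np.uint8)*255
cor=np.array([o+ux*x+uy*y for x,y in ((-30,-85),(30,-85),(30,85),(-30,85))]); px=proj(c,np.c_[cor,np.full(4,15)]); px=px.astype(int)
b=(max(px[:,0].min(),0),max(px[:,1].min(),0),px[:,0].max(),px[:,1].max()); print(b)
for nm,m in (("white",mw),("yellow",my)):
    for k in blobs(m,b,6):
        M=cv2.moments(k); r=cv2.minAreaRect(k); z=22 if nm=="white" else 20; q=plane(c,cv2.boxPoints(r),z)
        print(nm,cv2.contourArea(k),"local",loc(plane(c,[(M['m10']/M['m00'],M['m01']/M['m00'])],z)[0,:2]),"sides",np.linalg.norm(q[0]-q[1]).round(1),np.linalg.norm(q[1]-q[2]).round(1),np.degrees(np.arctan2(*(q[1]-q[0])[1::-1])).round(1))
t=get_image("top"); h2=cv2.cvtColor(t,cv2.COLOR_BGR2HSV); m=((t.max(2)>150)&(h2[...,1]<60)).astype(np.uint8)*255; ct=cam("top")
for k in blobs(m,(180,175,300,275),10): 
    r=cv2.minAreaRect(k); print("top",cv2.contourArea(k),plane(ct,[r[0]],16)[0].round())
E
python3 chk.py
```

```text
clock: 37.98
eef_pos: [533.2, 60.4, 196.9]
tool_rot: [-3.137, -0.001, 1.713]
force: [-0.2, 0.6, 0.1]
width: 49.8
gripper_force: 0.0
(np.int64(236), 0, np.int64(301), np.int64(177))
white 634.5 local (np.float64(2.5), np.float64(35.8)) sides 21.5 29.7 95.4
white 543.0 local (np.float64(2.5), np.float64(-35.3)) sides 28.8 21.9 8.2
white 342.0 local (np.float64(0.2), np.float64(12.8)) sides 44.9 7.3 8.2
white 312.5 local (np.float64(-0.1), np.float64(-13.5)) sides 44.1 6.7 8.2
yellow 51.0 local (np.float64(19.5), np.float64(30.0)) sides 12.3 5.3 8.3
yellow 51.0 local (np.float64(20.3), np.float64(69.4)) sides 8.2 6.7 8.4
yellow 48.0 local (np.float64(19.5), np.float64(41.0)) sides 11.2 5.2 8.3
yellow 47.0 local (np.float64(20.7), np.float64(59.0)) sides 8.3 5.9 8.4
yellow 45.5 local (np.float64(19.5), np.float64(-30.9)) sides 5.7 12.3 93.9
yellow 40.5 local (np.float64(19.3), np.float64(-41.8)) sides 12.2 5.1 8.3
yellow 34.0 local (np.float64(20.5), np.float64(-59.4)) sides 5.6 9.0 90.5
yellow 33.0 local (np.float64(20.2), np.float64(-70.2)) sides 5.7 9.3 81.7
top 396.0 [386. 202.  16.]
top 86.0 [539. 174.  16.]
top 58.0 [571. 244.  16.]
top 51.0 [434. 108.  16.]
top 42.0 [538. 151.  16.]
top 36.5 [375.  27.  16.]
top 13.5 [459.  15.  16.]
top 12.0 [484.  17.  16.]
```

```bash
python3 - <<'E'
from h import *
im=cv2.imread("pics/w8.png"); hsv=cv2.cvtColor(im,cv2.COLOR_BGR2HSV); c=cam("wrist")
m=((im.max(2)>110)&(hsv[...,1]<70)).astype(np.uint8)*255
for k in blobs(m,(60,0,360,240),40): r=cv2.minAreaRect(k); print(cv2.contourArea(k),plane(c,[r[0]],15)[0].round())
print(proj(c,[(434,108,16)]))
go((488.8,-100.2,120),86)
E
```

```text
634.5 [536. 175.  15.]
543.0 [547. 104.  15.]
342.0 [535. 152.  15.]
312.5 [539. 125.  15.]
123.0 [554.  27.  15.]
58.5 [363. 192.  15.]
45.0 [605.  -4.  15.]
44.0 [617.  32.  15.]
[[162.61882177 111.53237089]]
shift [[-15.38, -6.69, 7.69], np.float64(-77.7)] closing dir 8.3 rot [-3.13634053e+00 -1.49130888e-03  1.71579474e+00] t 38.0833
```

Both packs are seated and nothing else is on the mat. Next I'll fetch the cover.

```bash
python3 -m inch '[[[-2,-0.8,0,-7],[-4,-1.6,0,-14],[-6,-2.4,0,-21],[-8,-3.2,0,-28],[-10,-4.2,0,-35],[-12,-5.2,0,-42],[-14,-6,0,-49],[-15.4,-6.7,0,-56]]]' 4.5
python3 -m inch '[[[0,0,2,-7],[0,0,4,-14],[0,0,6,-20],[0,0,8,-21.7],[0,0,10,-21.7],[0,0,12,-21.7],[0,0,12,-21.7],[0,0,12,-21.7]]]'
python3 -c "
from h import *
go((488.8,-100.2,34),86)"
```

```text
clock: 38.75
eef_pos: [488.8, -102.6, 197.0]
tool_rot: [-3.139, -0.004, 2.698]
force: [0.4, -0.5, -0.9]
width: 45.0
gripper_force: 0.0
clock: 39.42
eef_pos: [488.0, -100.7, 76.5]
tool_rot: [3.142, -0.007, 3.072]
force: [0.3, 0.7, 0.6]
width: 45.0
gripper_force: 0.0
shift [[-0.11, 0.06, 4.25], np.float64(-0.0)] closing dir 86.0 rot [ 3.14155393 -0.00730017  3.07165079] t 39.4167
```

```bash
python3 -m inch '[[[0,0.05,1.5,0],[0,0.05,3,0],[0,0.05,3.8,0],[0,0.05,4.2,0],[0,0.05,4.2,0],[0,0.05,4.2,0]]]'
python3 -c "
from h import *
go((488.8,-100.2,34),86)"
```

```text
clock: 39.92
eef_pos: [488.7, -101.4, 35.7]
tool_rot: [-3.141, -0.004, 3.07]
force: [-0.5, -0.4, 0.4]
width: 45.2
gripper_force: 0.0
shift [[-0.0, 0.12, 0.17], np.float64(-0.1)] closing dir 85.9 rot [-3.140986   -0.00414871  3.06988737] t 39.9167
```

```bash
python3 -m inch '[[[0,0.1,0.15,0],[0,0.1,0.15,0],[0,0.1,0.15,0]]]'
python3 -m inch '[[[0,0,0,0],[0,0,0,0],[0,0,0,0],[0,0,0,0],[0,0,0,0],[0,0,0,0]]]' 2.2
python3 -m inch '[[[0,0,-0.5,0],[0,0,-2,0],[0,0,-4,0],[0,0,-7,0],[0,0,-10,0],[0,0,-12,0],[0,0,-12,0],[0,0,-12,0]]]'
python3 -c "
from h import *
go((537.4,137.4,150),8.4)"
```

```text
clock: 40.17
eef_pos: [488.6, -100.5, 34.0]
tool_rot: [-3.141, -0.004, 3.07]
force: [-0.2, 0.9, 0.3]
width: 45.3
gripper_force: 0.0
clock: 40.67
eef_pos: [488.4, -100.6, 34.0]
tool_rot: [-3.141, -0.005, 3.07]
force: [-0.8, 0.9, 5.3]
width: 23.3
gripper_force: 52.4
clock: 41.33
eef_pos: [489.4, -100.7, 154.6]
tool_rot: [-3.141, -0.003, 3.069]
force: [-0.2, 0.8, -1.9]
width: 22.9
gripper_force: 52.0
shift [[-3.07, 24.1, 0.43], np.float64(77.5)] closing dir 85.9 rot [-3.14073853e+00 -2.55889321e-03  3.06930987e+00] t 41.3333
```

```bash
python3 -m inch '[[[-0.4,3,0,7],[-0.8,6,0,14],[-1.2,9,0,21],[-1.6,12,0,28],[-2,15,0,35],[-2.4,18,0,42],[-2.8,21,0,49],[-3.1,24.1,0,56]]]'
python3 -m inch '[[[0,0,0,7],[0,0,0,14],[0,0,0,20],[0,0,0,21.5],[0,0,0,21.5],[0,0,0,21.5],[0,0,0,21.5]]]'
python3 -m inch '[[[0,0,2,0],[0,0,4,0],[0,0,6,0],[0,0,7,0],[0,0,7,0],[0,0,7,0],[0,0,7,0]]]'
python3 -c "
from h import *
go((537.5,137.2,60),8.4)"
```

```text
clock: 42.0
eef_pos: [536.2, 138.5, 151.5]
tool_rot: [-3.134, -0.002, 2.086]
force: [0.3, -0.5, -1.3]
width: 23.0
gripper_force: 52.1
clock: 42.58
eef_pos: [536.8, 137.3, 152.8]
tool_rot: [-3.136, -0.0, 1.718]
force: [0.2, -0.7, -2.2]
width: 23.0
gripper_force: 52.1
clock: 43.17
eef_pos: [537.6, 137.6, 84.1]
tool_rot: [-3.138, -0.001, 1.717]
force: [-0.2, 0.1, -1.0]
width: 23.0
gripper_force: 52.1
shift [[-0.04, -0.01, 2.41], np.float64(-0.0)] closing dir 8.4 rot [-3.13812389e+00 -7.32555573e-04  1.71689799e+00] t 43.1667
```

```bash
python3 -m inch '[[[0,0,1,0],[0,0,2,0],[0,0,2.8,0],[0,0,2.8,0],[0,0,2.8,0]]]'
python3 -m inch '[[[0,0,0.3,0],[0,0,0.6,0],[0,0,0.8,0],[0,0,0.8,0]]]'
python3 -m inch '[[[0,0,0.2,0],[0,0,0.4,0],[0,0,0.5,0],[0,0,0.5,0]]]'
```

```text
clock: 43.58
eef_pos: [536.0, 137.5, 54.5]
tool_rot: [-3.135, -0.0, 1.717]
force: [0.0, -0.5, -0.6]
width: 23.0
gripper_force: 52.1
clock: 43.92
eef_pos: [536.4, 137.6, 46.9]
tool_rot: [-3.136, -0.001, 1.717]
force: [-0.5, -0.4, -1.1]
width: 23.3
gripper_force: 52.1
clock: 44.25
eef_pos: [536.4, 137.6, 42.0]
tool_rot: [-3.136, -0.001, 1.717]
force: [0.8, 0.1, -1.6]
width: 23.1
gripper_force: 52.1
```

```bash
python3 -m inch '[[[0,0.1,0.1,0],[0,0.1,0.1,0],[0,0.1,0.1,0]]]'
python3 -m inch '[[[0,0,0.1,0],[0,0,0.1,0],[0,0,0.1,0]]]'
python3 -m inch '[[[0,0,0.1,0],[0,0,0.1,0],[0,0,0.1,0]]]'
```

```text
clock: 44.5
eef_pos: [537.6, 137.8, 41.3]
tool_rot: [-3.137, -0.001, 1.717]
force: [0.6, -0.2, -0.9]
width: 23.1
gripper_force: 52.1
clock: 44.75
eef_pos: [537.6, 137.8, 41.1]
tool_rot: [-3.137, -0.001, 1.717]
force: [-2.3, 0.2, 6.9]
width: 23.1
gripper_force: 52.9
clock: 45.0
eef_pos: [537.6, 137.7, 40.9]
tool_rot: [-3.137, -0.001, 1.717]
force: [-2.9, -0.4, 13.9]
width: 23.2
gripper_force: 53.8
```

```bash
python3 -m inch '[[[0,0,-0.15,0],[0,0,-0.15,0],[0,0,-0.15,0],[0,0,-0.15,0],[0,0,-0.15,0]]]' 4.5
python3 -m inch '[[[0,0,-2,0],[0,0,-5,0],[0,0,-8,0],[0,0,-12,0],[0,0,-16,0],[0,0,-16,0],[0,0,-16,0]]]'
python3 -c "
from h import *
go((537.5,60,200),8.4)"
```

```text
clock: 45.42
eef_pos: [537.5, 137.8, 40.5]
tool_rot: [-3.136, -0.0, 1.717]
force: [0.6, 0.1, 0.6]
width: 45.0
gripper_force: 0.0
clock: 46.0
eef_pos: [539.9, 138.2, 203.1]
tool_rot: [3.141, -0.002, 1.717]
force: [0.4, -0.5, 0.7]
width: 44.6
gripper_force: 0.0
shift [[-7.7, -1.38, 0.3], np.float64(-0.0)] closing dir 8.4 rot [ 3.14148455e+00 -1.51047426e-03  1.71710408e+00] t 46.0
```

```bash
python3 -m inch '[[[-4,-1.2,0,0],[-7.7,-1.2,0,0],[-7.7,-1.2,0,0],[-7.7,-1.2,0,0],[-7.7,-1.2,0,0]]]'
python3 - <<'E'
from h import *
c=cam("wrist"); im=get_image("wrist"); cv2.imwrite("pics/w9.png",im); g=im.max(2)
p=proj(c,[(537.5,137.5,40)])[0]; print(p, (-c[2].T@c[3]).round(1))
x0,y0=int(p[0]),int(p[1])
# flange ring dark around
m=(g<62).astype(np.uint8)*255
for k in blobs(m,(x0-32,y0-32,x0+32,y0+32),30)[:3]:
    e=cv2.fitEllipse(cv2.convexHull(k)); print("ring",e, plane(c,[e[0]],42.5).round(1), max(e[1])/313*300)
hsv=cv2.cvtColor(im,cv2.COLOR_BGR2HSV)
a=np.radians(8.4)
m=((hsv[...,1]<70)&(g>70)).astype(np.uint8)*255
L=[];Rr=[]
for row in range(10,y0+45,3):
    xs=np.where(m[row,x0-60:x0+60])[0]+x0-60
    if len(xs): L.append((xs.min(),row)); Rr.append((xs.max()+1,row))
for nm,q in (("L",L),("R",Rr)):
    W=plane(c,q,35); f=np.polyfit(W[:,1],W[:,0],1); r=W[:,0]-np.polyval(f,W[:,1]); k=abs(r)<1.5; f=np.polyfit(W[k,1],W[k,0],1); print(nm,"yaw",np.degrees(np.arctan(-f[0])).round(2),"x@137.5",np.polyval(f,137.5).round(1),k.sum(),len(k))
# cover ends
E
```

```text
clock: 46.42
eef_pos: [536.9, 60.0, 199.5]
tool_rot: [-3.134, -0.001, 1.716]
force: [0.2, -0.1, 0.4]
width: 45.0
gripper_force: 0.0
[266.74060252  94.44333756] [525.6 139.3 342.1]
ring ((265.8080139160156, 94.57422637939453), (37.94668960571289, 39.30891036987305), 11.492745399475098) [[536.6 137.3  42.5]] 37.676271920006116
L yaw 8.89 x@137.5 503.8 37 43
R yaw 9.92 x@137.5 572.0 9 43
```

The cover sits within about 1 mm of the box centre. Fetching the key again.

```bash
python3 -c "
from h import *
go((536,321.5,120),2.4)"
python3 -m inch '[[[4,0.5,0,3],[8,1.2,0,6.0],[12,1.8,0,6.0],[16,2.4,0,6.0],[20,3,0,6.0],[24,3.6,0,6.0],[25.8,3.9,0,6.0],[25.8,3.9,0,6.0]]]' 2.6
python3 -m inch '[[[0,0,2,0],[0,0,4,0],[0,0,6,0],[0,0,8,0],[0,0,8,0],[0,0,8,0]]]'
python3 -c "
from h import *
go((536,321.5,56),2.3)"
```

```text
shift [[25.78, 3.79, 7.97], np.float64(6.0)] closing dir 8.4 rot [-3.13427083e+00 -1.38947230e-03  1.71794737e+00] t 46.4667
clock: 47.13
eef_pos: [535.5, 330.0, 199.1]
tool_rot: [-3.134, -0.004, 1.624]
force: [0.0, 0.2, -0.3]
width: 26.2
gripper_force: 0.0
clock: 47.63
eef_pos: [537.0, 320.6, 119.5]
tool_rot: [-3.134, 0.002, 1.613]
force: [0.1, -0.5, -0.3]
width: 26.0
gripper_force: 0.0
shift [[0.1, -0.04, 6.35], np.float64(0.1)] closing dir 2.4 rot [-3.13353304e+00  1.56495224e-03  1.61313245e+00] t 47.6333
```

```bash
python3 -m inch '[[[0,-0.05,2,0],[0,-0.05,4,0],[0,-0.05,5,0],[0,-0.05,5.7,0],[0,-0.05,6.2,0],[0,-0.05,6.2,0],[0,-0.05,6.2,0]]]'
python3 -m inch '[[[0,0,0,0],[0,0,0,0],[0,0,0,0],[0,0,0,0],[0,0,0,0],[0,0,0,0]]]' 0.8
```

```text
clock: 48.22
eef_pos: [538.0, 321.0, 59.4]
tool_rot: [-3.137, -0.001, 1.612]
force: [0.6, -1.0, 0.4]
width: 26.1
gripper_force: 0.0
clock: 48.72
eef_pos: [538.2, 321.1, 59.7]
tool_rot: [-3.138, -0.001, 1.612]
force: [-0.6, 0.2, 6.6]
width: 10.7
gripper_force: 60.2
```

```bash
python3 -m inch '[[[0,0,-1,0],[0,0,-3,0],[0,0,-6,0],[0,0,-9,0],[0,0,-12,0],[0,0,-12,0],[0,0,-12,0]]]'
python3 -c "
from h import *
go((537.4,137.4,120),98.6)"
```

```text
clock: 49.3
eef_pos: [539.1, 321.3, 181.0]
tool_rot: [-3.14, -0.002, 1.612]
force: [-0.4, 0.6, -0.9]
width: 10.8
gripper_force: 59.6
shift [[-18.38, -0.92, 6.06], np.float64(83.8)] closing dir 2.4 rot [-3.13996335e+00 -2.19275929e-03  1.61229453e+00] t 49.3
```

```bash
python3 -m inch '[[[-2,-0.1,0,-7],[-4,-0.2,0,-14],[-7,-0.35,0,-21],[-10,-0.5,0,-28],[-13,-0.65,0,-35],[-16,-0.8,0,-42],[-18.4,-0.9,0,-49],[-18.4,-0.9,0,-56]]]'
python3 -m inch '[[[0,0,0,-7],[0,0,0,-14],[0,0,0,-21],[0,0,0,-28],[0,0,0,-35],[0,0,0,-40.2],[0,0,0,-40.2],[0,0,0,-40.2]]]'
python3 -m inch '[[[0,0,2,0],[0,0,4,0],[0,0,6,0],[0,0,6,0],[0,0,6,0],[0,0,6,0]]]'
python3 - <<'E'
from h import *
go((537.4,137.5,92),98.6)
p,M,s=pose(); c=cam("wrist"); im=get_image("wrist"); cv2.imwrite("pics/w10.png",im); g=im.max(2)
for o in ((23,0,-20),(0,0,44)): print("axis",proj(c,[p+M@np.array(o)]).round(1))
x0,y0=proj(c,[(537.4,137.5,41)])[0]; print("head pred",x0,y0)
for r in range(int(y0)-14,int(y0)+4,3):
    x=np.where(g[r,int(x0)-40:int(x0)+40]<62)[0]+int(x0)-40; print("ring",r,x)
for r in (226,230,235,240):
    x=np.where(g[r,225:285]<38)[0]+225; print("handle",r,x.min() if len(x) else 0,x.max() if len(x) else 0)
# slot: column profile at head
print(g[int(y0)-10:int(y0)-4,int(x0)-16:int(x0)+17].mean(0).round().astype(int).tolist(), int(x0)-16)
E
```

```text
clock: 49.97
eef_pos: [535.5, 128.9, 177.5]
tool_rot: [-3.132, -0.005, 2.588]
force: [0.0, -1.3, -1.0]
width: 10.7
gripper_force: 59.5
clock: 50.63
eef_pos: [535.9, 136.2, 177.8]
tool_rot: [3.141, -0.007, -2.995]
force: [0.7, -0.9, -0.4]
width: 10.4
gripper_force: 59.5
clock: 51.13
eef_pos: [536.8, 136.8, 119.3]
tool_rot: [3.141, -0.004, -2.993]
force: [-0.2, -0.5, -0.2]
width: 10.7
gripper_force: 59.5
shift [[-0.08, 0.06, 2.73], np.float64(-0.1)] closing dir 98.5 rot [ 3.1409994  -0.00446823 -2.99268823] t 51.1333
axis [[253.8 233.4]]
axis [[253.1 222.6]]
head pred 253.63596450948316 205.5101478506735
ring 191 [232 233 234 235 236 237 270 271 272]
ring 194 [231 232 233 234 235 273 274]
ring 197 [230 231 232 233 234 274 275]
ring 200 [230 231 232 233 275 276]
ring 203 [230 231 232 275 276]
ring 206 [230 231 232 275]
handle 226 241 263
handle 230 241 263
handle 235 240 263
handle 240 240 264
[101, 101, 102, 108, 115, 119, 120, 118, 117, 118, 118, 118, 119, 133, 154, 163, 158, 140, 125, 118, 111, 111, 117, 120, 122, 123, 123, 121, 119, 117, 117, 117, 115] 237
```

```bash
python3 -m inch '[[[-0.03,0.09,1,0],[-0.03,0.09,2,0],[-0.03,0.09,2.6,0],[-0.03,0.09,2.9,0],[-0.03,0.09,2.9,0],[-0.03,0.09,2.9,0]]]'
python3 -m inch '[[[0,0,0.1,0],[0,0,0.2,0],[0,0,0.3,0],[0,0,0.3,0]]]'
```

```text
clock: 51.68
eef_pos: [536.3, 137.4, 89.5]
tool_rot: [3.141, -0.006, -2.992]
force: [-0.8, 0.2, -1.2]
width: 10.9
gripper_force: 59.5
clock: 52.02
eef_pos: [536.4, 137.4, 86.8]
tool_rot: [3.141, -0.005, -2.992]
force: [0.5, -1.3, -1.0]
width: 10.4
gripper_force: 59.5
```

Already below head-top contact height with no force, so the blade is entering the slot. Continuing.

```bash
python3 -m inch '[[[0,0,0.1,0],[0,0,0.2,0],[0,0,0.2,0]]]'
python3 -m inch '[[[0,0,0.1,0],[0,0,0.1,0],[0,0,0.1,0]]]'
python3 -m inch '[[[0,0,0.1,0],[0,0,0.1,0],[0,0,0.1,0]]]'
```

```text
clock: 52.27
eef_pos: [536.3, 137.4, 84.6]
tool_rot: [3.141, -0.005, -2.992]
force: [0.2, -0.8, -1.0]
width: 10.8
gripper_force: 59.5
clock: 52.52
eef_pos: [536.4, 137.5, 83.7]
tool_rot: [3.141, -0.005, -2.992]
force: [-0.4, 0.1, -1.6]
width: 10.9
gripper_force: 59.5
clock: 52.77
eef_pos: [536.5, 137.5, 83.5]
tool_rot: [3.141, -0.005, -2.992]
force: [-1.3, -0.1, 6.5]
width: 10.4
gripper_force: 60.6
```

```bash
python3 -m inch '[[[0,0,-0.12,0],[0,0,-0.12,6],[0,0,-0.12,12],[0,0,-0.12,18],[0,0,-0.12,24],[0,0,-0.12,30],[0,0,-0.12,36],[0,0,-0.12,42]]]'
python3 -m inch '[[[0,0,0,6],[0,0,0,12],[0,0,0,18],[0,0,0,24],[0,0,0,30],[0,0,0,36],[0,0,0,42],[0,0,0,48]]]'
python3 -m inch '[[[0,0,0,3],[0,0,0,5],[0,0,0,5],[0,0,0,5]]]'
python3 -c "
from h import *
s=sensors.read_state();print(s['torque'],s['tool_rot'])"
```

```text
clock: 53.43
eef_pos: [536.7, 138.2, 84.2]
tool_rot: [-3.14, -0.004, 2.554]
force: [0.1, 2.2, 0.7]
width: 10.8
gripper_force: 59.7
clock: 54.1
eef_pos: [537.0, 138.1, 84.2]
tool_rot: [-3.138, -0.001, 1.716]
force: [0.3, 1.4, -0.0]
width: 10.7
gripper_force: 59.7
clock: 54.43
eef_pos: [536.8, 137.8, 84.1]
tool_rot: [-3.137, -0.0, 1.635]
force: [1.7, 1.1, 0.5]
width: 10.9
gripper_force: 59.7
[ 0.21825177 -0.25026452 -0.03702202] [-3.13741096e+00 -4.20490350e-04  1.63471254e+00]
```

```bash
python3 -m inch '[[[0,0,0,3],[0,0,0,6],[0,0,0,6],[0,0,0,6]]]'
python3 -c "
from h import *
s=sensors.read_state();print(s['torque'],s['tool_rot'])"
python3 -m inch '[[[0,0,0,-6],[0,0,0,-9],[0,0,0,-9],[0,0,0,-9]]]'
python3 -m inch '[[[0,0,-2,0],[0,0,-4,0],[0,0,-7,0],[0,0,-10,0],[0,0,-10,0],[0,0,-10,0]]]'
python3 -c "
from h import *
go((537,321.4,180),2.3)"
```

```text
clock: 54.77
eef_pos: [536.5, 137.4, 84.1]
tool_rot: [-3.137, 0.0, 1.531]
force: [-0.1, 0.3, 1.2]
width: 10.6
gripper_force: 59.8
[ 0.06162866 -0.10019583  0.05647574] [-3.13661793e+00  3.30453675e-04  1.53057886e+00]
clock: 55.1
eef_pos: [536.0, 137.2, 83.7]
tool_rot: [-3.136, -0.001, 1.685]
force: [-0.1, -0.3, -0.4]
width: 11.1
gripper_force: 59.5
clock: 55.6
eef_pos: [537.9, 137.7, 185.5]
tool_rot: [-3.14, -0.001, 1.685]
force: [-0.8, 0.1, -2.0]
width: 10.8
gripper_force: 59.5
shift [[18.26, 2.01, 0.56], np.float64(4.2)] closing dir 6.5 rot [-3.13982903e+00 -1.18299475e-03  1.68500988e+00] t 55.6
```

```bash
python3 -m inch '[[[4,0.5,0,2],[8,1,0,4.2],[12,1.4,0,4.2],[16,1.8,0,4.2],[18.3,2.0,0,4.2],[18.3,2.0,0,4.2],[18.3,2.0,0,4.2]]]'
python3 -m inch '[[[0,0,3,0],[0,0,6,0],[0,0,8.5,0],[0,0,9.5,0],[0,0,9.5,0],[0,0,9.5,0]]]'
python3 -c "
from h import *
go((537.2,321.4,61),2.3)"
```

```text
clock: 56.18
eef_pos: [534.0, 323.0, 181.8]
tool_rot: [-3.133, 0.001, 1.616]
force: [0.3, -1.0, -0.6]
width: 10.7
gripper_force: 59.5
clock: 56.68
eef_pos: [535.8, 320.1, 88.9]
tool_rot: [-3.136, 0.001, 1.61]
force: [-0.1, 0.2, -0.1]
width: 10.8
gripper_force: 59.5
shift [[0.13, 0.16, 2.79], np.float64(-0.0)] closing dir 2.3 rot [-3.13610184e+00  1.13605184e-03  1.61036275e+00] t 56.6833
```

```bash
python3 -m inch '[[[0.1,0,1,0],[0.1,0,2,0],[0.1,0,2.4,0],[0.1,0,2.6,0],[0.1,0,2.6,0],[0.1,0,2.6,0]]]'
python3 -m inch '[[[0,0,0.1,0],[0,0,0.2,0],[0,0,0.2,0]]]'
python3 -m inch '[[[0,0,0.1,0],[0,0,0.1,0],[0,0,0.1,0]]]'
```

```text
clock: 57.18
eef_pos: [535.3, 322.6, 63.0]
tool_rot: [-3.137, -0.0, 1.612]
force: [-0.6, -0.4, -0.5]
width: 11.0
gripper_force: 59.5
clock: 57.43
eef_pos: [535.2, 322.6, 61.0]
tool_rot: [-3.137, -0.0, 1.612]
force: [-0.1, -0.2, -0.6]
width: 10.9
gripper_force: 59.5
clock: 57.68
eef_pos: [535.2, 322.6, 59.9]
tool_rot: [-3.137, -0.0, 1.612]
force: [-0.0, 1.1, -0.2]
width: 10.2
gripper_force: 59.5
```

```bash
python3 -m inch '[[[0,0,0.1,0],[0,0,0.1,0],[0,0,0.1,0]]]'
python3 -m inch '[[[0,0,0,0],[0,0,0,0],[0,0,0,0],[0,0,0,0]]]' 2.6
python3 -m inch '[[[0,0,-2,0],[0,0,-5,0],[0,0,-8,0],[0,0,-11,0],[0,0,-13,0],[0,0,-13,0],[0,0,-13,0]]]'
python3 - <<'E'
from h import *
c=cam("wrist"); im=get_image("wrist"); m=((im.max(2)<45)*255).astype(np.uint8); x,y=proj(c,[(536,322,80)])[0]; print(x,y)
k=blobs(m,(int(x)-25,int(y)-45,int(x)+25,int(y)+40))[0]; r=cv2.minAreaRect(k); print(r,plane(c,[r[0]],80).round(1),plane(c,cv2.boxPoints(r),80).round(0).tolist())
go((553.4,27.7,200),8.4)
E
```

```text
clock: 57.93
eef_pos: [535.2, 322.6, 59.7]
tool_rot: [-3.137, -0.0, 1.612]
force: [-1.3, -0.3, 5.1]
width: 10.6
gripper_force: 60.4
clock: 58.27
eef_pos: [535.2, 322.6, 58.8]
tool_rot: [-3.136, -0.0, 1.612]
force: [-1.1, 0.6, 0.1]
width: 26.0
gripper_force: 0.0
clock: 58.85
eef_pos: [536.4, 323.0, 190.1]
tool_rot: [-3.139, -0.001, 1.612]
force: [-0.1, 0.7, -0.7]
width: 26.1
gripper_force: 0.0
252.41020436501233 190.8078941941721
((250.5, 186.5), (53.0, 13.0), 90.0) [[534.2 325.7  80. ]] [[528.0, 348.0, 80.0], [539.0, 349.0, 80.0], [541.0, 302.0, 80.0], [530.0, 302.0, 80.0]]
shift [[-29.54, 0.56, -1.14], np.float64(-6.0)] closing dir 2.4 rot [-3.13605147e+00 -1.80083815e-04  1.61239200e+00] t 58.9
```

The key hangs squarely across the rails. Closing the fingers and going above the plunger, checking the locked slot from there.

```bash
python3 -m inch '[[[-4,0,0,-3],[-8,0.1,0,-6],[-12,0.2,0,-6],[-16,0.3,0,-6],[-20,0.4,0,-6],[-24,0.5,0,-6],[-28,0.55,0,-6],[-29.5,0.55,0,-6]]]' 0
python3 -m inch '[[[0,0,0,0],[0,0,0,0],[0,0,0,0]]]'
python3 - <<'E'
from h import *
c=cam("wrist"); im=get_image("wrist"); cv2.imwrite("pics/w11.png",im); g=im.max(2).astype(np.float32)
x0,y0=proj(c,[(537,137.4,47)])[0]; print("head px",x0,y0,"tcp axis",proj(c,[(553.4,27.7,48)])[0].round())
# slot direction: darkness along diameter vs angle in world
best=[]
for dx in np.arange(-3,3.1,.75):
  for dy in np.arange(-3,3.1,.75):
    for th in range(0,180,3):
        t=np.arange(-10,10.1,1); P=np.c_[537+dx+t*np.cos(np.radians(th)),137.4+dy+t*np.sin(np.radians(th)),np.full(t.size,47)]
        q=proj(c,P).astype(np.float32); v=cv2.remap(g,q[:,0].copy(),q[:,1].copy(),1).ravel(); best.append((v.mean(),th,dx,dy))
best.sort(); print(best[:8])
go((553.4,27.7,75),8.4)
# plunger cap: darkest disc / pod mask
m=(g<45).astype(np.uint8)*255; u,v=proj(c,[(553.4,27.7,40)])[0].astype(int)
k=blobs(m,(u-30,v-30,u+30,v+30),50); print((u,v),[ (cv2.contourArea(a),np.round(cv2.minAreaRect(a)[0],1)) for a in k[:2]])
E
```

```text
clock: 59.57
eef_pos: [552.3, 20.5, 187.7]
tool_rot: [-3.134, 0.003, 1.709]
force: [1.2, -0.2, 0.8]
width: -0.1
gripper_force: 0.0
clock: 59.82
eef_pos: [552.8, 29.7, 187.7]
tool_rot: [-3.134, -0.002, 1.719]
force: [0.3, -0.2, -0.2]
width: 0.2
gripper_force: 0.0
head px 254.05830571643003 54.6888869649122 tcp axis [254. 182.]
[(np.float32(158.37723), 99, np.float64(-1.5), np.float64(3.0)), (np.float32(159.72697), 99, np.float64(-0.75), np.float64(-0.75)), (np.float32(160.24275), 99, np.float64(-0.75), np.float64(-1.5)), (np.float32(160.25772), 96, np.float64(-1.5), np.float64(3.0)), (np.float32(162.26399), 99, np.float64(-0.75), np.float64(0.0)), (np.float32(162.33585), 102, np.float64(-1.5), np.float64(3.0)), (np.float32(163.37584), 99, np.float64(-0.75), np.float64(-2.25)), (np.float32(163.58096), 96, np.float64(-0.75), np.float64(-0.75))]
shift [[-0.27, 0.08, 11.29], np.float64(0.1)] closing dir 8.5 rot [-3.13484453e+00 -1.83941957e-03  1.71961999e+00] t 59.8667
(np.int64(253), np.int64(180)) [(1344.0, array([257.5, 176.5]))]
```

The slot reads 99°, along the cover's long side (98.4°), so it is locked. Pressing the plunger.

```bash
python3 -m inch '[[[-0.25,0.05,3,0],[-0.25,0.05,6,0],[-0.25,0.05,9,0],[-0.25,0.05,11,0],[-0.25,0.05,12.5,0],[-0.25,0.05,13.2,0],[-0.25,0.05,13.2,0],[-0.25,0.05,13.2,0]]]'
python3 -m inch '[[[0,0,0.2,0],[0,0,0.5,0],[0,0,0.7,0],[0,0,0.7,0]]]'
python3 -c "
from h import *
go((553.4,27.7,40),8.4)"
```

```text
clock: 60.53
eef_pos: [553.8, 26.7, 57.0]
tool_rot: [-3.136, -0.001, 1.718]
force: [0.5, -0.5, 0.7]
width: -0.2
gripper_force: 0.0
clock: 60.87
eef_pos: [553.8, 25.7, 50.0]
tool_rot: [-3.137, -0.001, 1.717]
force: [0.5, -0.4, 0.3]
width: 0.3
gripper_force: 0.0
shift [[0.2, -0.0, 1.0], np.float64(-0.0)] closing dir 8.4 rot [-3.13684600e+00 -6.70532148e-04  1.71705754e+00] t 60.8667
```

```bash
python3 -m inch '[[[0.15,0,0.2,0],[0.15,0,0.5,0],[0.15,0,0.7,0],[0.15,0,0.7,0]]]'
python3 -m inch '[[[0,0,0.2,0],[0,0,0.4,0],[0,0,0.4,0],[0,0,0.4,0]]]'
python3 -m inch '[[[0,0,0.1,0],[0,0,0.2,0],[0,0,0.2,0],[0,0,0.2,0]]]'
```

```text
clock: 61.2
eef_pos: [554.0, 26.8, 43.1]
tool_rot: [-3.138, -0.0, 1.717]
force: [0.2, -1.6, 7.1]
width: -0.6
gripper_force: 3.4
clock: 61.53
eef_pos: [554.1, 26.8, 40.1]
tool_rot: [-3.138, -0.001, 1.716]
force: [-1.3, -0.8, 12.6]
width: -0.5
gripper_force: 6.0
clock: 61.87
eef_pos: [554.1, 26.8, 39.8]
tool_rot: [-3.139, -0.001, 1.716]
force: [-5.3, -0.8, 28.2]
width: 0.2
gripper_force: 14.2
```

The stop was reached: force climbed to 28 N at z of about 39.8. Retracting.

```bash
python3 -m inch '[[[0,0,0,0],[0,0,-0.5,0],[0,0,-2,0],[0,0,-5,0],[0,0,-9,0],[0,0,-13,0],[0,0,-14,0],[0,0,-14,0]]]'
python3 -m inch '[[[0,0,0,0],[0,0,0,0],[0,0,0,0],[0,0,0,0]]]'
python3 - <<'E'
from h import *
c=cam("wrist"); im=get_image("wrist"); g=im.max(2).astype(np.float32)
best=[]
for dx in np.arange(-3,3.1,.75):
    for th in range(0,180,3):
        t=np.arange(-10,10.1,1); P=np.c_[537+dx+t*np.cos(np.radians(th)),137.4+t*np.sin(np.radians(th)),np.full(t.size,47)]
        q=proj(c,P).astype(np.float32); v=cv2.remap(g,q[:,0].copy(),q[:,1].copy(),1).ravel(); best.append((v.mean().round(),th,dx))
best.sort(); print(best[:3])
# key + hex in the top and side views vs start
for n,b in (("top",(125,155,180,230)),("side",(240,135,310,175))):
    a=get_image(n); cv2.imwrite(f"pics/{n}_end.png",a); o=cv2.imread(f"pics/{n}0.png"); d=cv2.absdiff(a,o).max(2)[b[1]:b[3],b[0]:b[2]]; print(n,(d>40).sum())
E
```

```text
clock: 62.53
eef_pos: [556.5, 27.4, 180.2]
tool_rot: [3.139, -0.001, 1.717]
force: [0.4, -0.2, -0.6]
width: 0.2
gripper_force: 0.0
clock: 62.87
eef_pos: [553.1, 27.1, 175.3]
tool_rot: [-3.133, -0.001, 1.717]
force: [-0.5, 0.5, 0.9]
width: -0.1
gripper_force: 0.0
[(np.float32(161.0), 99, np.float64(-0.75)), (np.float32(163.0), 96, np.float64(-0.75)), (np.float32(168.0), 102, np.float64(-0.75))]
top 74
side 1028
```

```bash
python3 -c "
from cell import order
print(order.finish_job())"
```

```text
the job is handed in; nothing more can be done
None
```

The job is handed in at 63 s on the clock: both packs on the bench are in their own bays with contacts to the strips, the cover is back on and locked, the plunger was pressed to its stop and let go, and the slot key is back in the rack. I checked packs, cover, slot angle and key by camera, but judged the plunger stop by force only (28 N) and did not measure that it sprang back.

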